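True the tilting plate mount with the square

TASK

The upright aluminium plate of the white plate mount leans forward over its base. Take the steel square from its rubber mat, stand it gently on the mount's base and, pressing lightly downwards, slide its upright back edge against the plate until the plate stands square and the corner closes without a gap; keep the square pressed, lightly but surely (about half a kilo to a kilo each way), against both faces for about a second; never press with more than about 2 kg of force. Then stand the square back on its mat, let go of it, and leave the other things on the bench alone.

Things in the scene. Friction and masses are not known exactly. Their poses are not given: they have to be found in the camera images.
- square: Loose engineer's square, L-shaped, 0.28-0.46 kg: dark stock 130 (x) x 18 (y) x 44 high (z) standing on its underside on the mat; steel blade rising from its +x end to z = 85, there 22 long in x, 8 thick in y. Origin: centre of the stock's underside, z up. The back edge (stock end and blade) is one plane at x = +65 facing +x, at a right angle to the underside z = 0.
- square_grip (a point): Point on the square to pinch from above, fingers closing along the square's y over the 18 mm thickness: x = -15, z = 34 in the square's frame (80 behind the back edge). Nothing of the square is higher than 85 above its underside.
- square_heel (a point): Outer corner of the square: underside meets back edge, mid-thickness (x = +65, y = 0, z = 0 in the square's frame). To be pushed into the mount's corner.
- square_toe (a point): Other end of the square's underside (x = -65, y = 0, z = 0).
- mount: Base of the white plate mount, fixed on the bench: a plate 210 (x) x 100 (y) x 10 thick on four rubber feet. Origin: on the bench under its centre. The feet are screwed in or out, so the plate's top is somewhere between 14 and 24 above the bench (level, not reported: find it by touch). The upright plate stands near its +x end; the square goes in front, at -x. Smooth faces.
- pivot: Middle of the slot in which the hinge foot of the upright plate is clamped (the plate belongs to it); axes parallel to the mount's. Origin 14 above the bench. The hinge axis (along y, in the plate's front face) is at this height, but clamped anywhere from -7 to +7 from the origin in x (not reported: find it by touch). Front is -x: push the square to +x. Free base ahead of the origin: 165 long.
- upright (a joint): Lean of the upright plate (rad): 0 = square to the base, positive = leaning forward (to -x). 100 wide (y), 10 thick, front face from 2 to 75 above the hinge axis; hinge bearings and knobs lie behind it. Stiff by friction (0.3 N m: about 4 N at its top edge turns it), stays where left, can be pushed past square (negative). Starts at 0.06 to 0.14.
- mat: Fixed grey rubber mat, 180 (x) x 70 (y) x 3 thick, where the square belongs. Origin: centre of its underside; its top is at z = 3.
- weight: Small brass laboratory weight with a knob, 24 across, 37 high, standing between the mat and the mount. Bystander. Origin: centre of its underside.
- beaker: Glass beaker, 80 across, 110 high. Bystander.
- dish: Shallow glass dish, 90 across, 18 high. Bystander.
- flask: Conical glass flask, 86 across, 124 high. Bystander.
- reagent: Amber glass bottle with blue cap, 60 across, 130 high. Bystander.
- jar: White plastic jar, 50 across, 70 high. Bystander.
There are look-alikes about, which are no part of the job. Several things have the shape of the mat; the one meant has the colours described above. What is shaped like the square but red is not meant.

How it is judged:
By the outcome, as a careful person would: the job done as asked, in the order asked, and still so for the second after the job is handed in, with the robot touching nothing.
It also fails if it takes over 72 s, if anything falls off the work surface, if the arm or the gripper's body presses on something with over 40 N, if the wrist force passes 120 N, or if a joint passes its speed limit or range.

ROBOT

A 6-joint arm with a two-finger parallel gripper is mounted at the origin on the work surface. World frame = base frame: x ahead of the robot, y to its left, z up, the work surface at z = 0. Lengths are in m, angles in rad, forces in N, time in s.
With the tool pointing down it reaches from about 0.225 to 0.875 m from the base axis. Payload 3.4 kg.
Tool frame: the origin (TCP) lies at the very end of the fingers, on their centre line; the grasp point (between the pads) lies 19 mm behind it; z points along the fingers, x is the direction in which the jaws open and shut, and the axes are right-handed (so a half turn about z gives the same grasp; the last joint's range is limited). The gripper opens to 85 mm and grips with 20 to 120 N. Pads are 22 mm wide; open, the fingers measure 114 mm over their backs; the gripper's body (76 mm by 85 mm) begins 54 mm behind the grasp point. The pads swing forward as they close: fully open they stand 13 mm farther back than shut.
Start: joints at [-1.222, 0.276, 1.505, -0, 1.361, -0.121], TCP at [0.26, -0.513, 0.231] pointing down, gripper open.
Joint ranges: [-2.89, 2.89], [-0.75, 2.08], [0.22, 2.7], [-1.18, 4.32], [0.11, 2.71], [-2.7, 2.7]. Speed limits (rad/s): [2.57, 2.57, 3.14, 3.14, 3.14, 3.14].

INTERFACE

Orientations are given as a unit quaternion [w, x, y, z].
In Python, from rig import manip gives the robot as it stands.
- The arm moves only by the tool carry_out, never from a script. Its argument "series" is a list of rows, each a list of 2 entries, a list of its own where there are three numbers: the shift along the tool's x, y, z in mm, then the turn about the tool's z in degrees. A call has 1 to 10 rows; each row shifts and turns the pose as measured when the row begins, along the tool's axes as they then stand; what a row does not reach is not made up. A row lasts 1/12 s, in which the tool goes at most 41.7 mm and 7.16 degrees, less where a joint would pass 70% of its speed; a pose out of reach is approached as far as the arm can. A call is refused whole if a number of a shift passes 41.7 or a number of a turn 7.16, either way. A call with a gripper value outside its range is refused whole. "fingers" is the finger opening in mm, from 0 to 85.4, set as the call begins (left out, the last holds). The fingers move at their own pace and stop on an object; "squeeze" is the grip in N (left out, the last holds). Time passes only in rows, so rows that do not move let the fingers close. It gives the time, the measured TCP pose, the force and the opening at its end, in the units of the state.
- manip.get_state(): the state, without advancing time (a new reading comes with each control period).
- manip.get_image(name): name is "scene" or "top"; returns a dict with "frame" (384x512x3 uint8, blue, green, red), "K" (3x3 intrinsics, pixels), "rvec" (rotation vector, rad) and "tvec" (3), from world to camera coordinates, as OpenCV has them. Camera axes: x right, y down, z forward; pixel columns grow to the right and rows downward; lengths in m; the calibration is good to about 2 mm. A picture is of the moment at which its call begins. There is no depth.
- manip.sign_off(): hands the job in, once; it reports no verdict.
The state is a dict: "clock": time; "qpos": joint angles; "qd": joint speeds; "effort": joint torques, N m; "position": TCP position; "ee_rot": TCP orientation; "contact_force": force on the tool from outside, world axes, zero at the start; "moment": the same for the moment, N m; "width": finger opening in m.
Only numpy, scipy, OpenCV 4.12 (cv2) and the standard library are available. Lean on these libraries where they do the work, as an engineer would, in place of code of your own. Each camera call takes 0.05 s, during which the arm holds its last target. There are 200 camera calls.

## Working session

There is one attempt and no reset: what is moved stays moved. The work goes in short steps, Python scripts to look and compute and a tool call to move; the robot and the scene stay as the last step left them, time stands still between calls to the robot, and variables do not carry over. Pictures are saved under pics/ and viewed, about 8 in all and at most 12, crops included, and the job is handed in when it is done.

Besides the shell and the picture viewer there is one more tool, called after "Request:" as name(argument=value, ...) on one line, values as JSON. carry_out: Moves the arm, as the interface text tells. Its arguments: {"type":"object","properties":{"series":{"type":"array","items":{"type":"array"}},"fingers":{"type":"number"},"squeeze":{"type":"number"}},"required":["series"]}

```bash
mkdir -p pics
python3 - <<'E'
from rig import manip
import cv2,numpy as np
for n in("scene","top"):
    d=manip.get_image(n); cv2.imwrite(f"pics/{n}0.png",d["frame"]); np.savez(f"{n}0.npz",**d)
    R=cv2.Rodrigues(np.array(d["rvec"],float))[0]; print(n,-R.T@np.array(d["tvec"]).ravel(),np.array(d["K"]).tolist())
print(manip.get_state())
E
python3 -c "
import cv2
for n in('scene','top'):
    a=cv2.imread(f'pics/{n}0.png');cv2.imwrite(f'pics/{n}0b.png',cv2.resize(a,(800,600),interpolation=cv2.INTER_CUBIC))"
```

```text
scene [ 1.2623     -0.71763067  0.81127839] [[435.18463127122243, 0.0, 262.6287903634729], [0.0, 435.18463127122243, 192.20268581843476], [0.0, 0.0, 1.0]]
top [0.4056124  0.06982256 1.14637903] [[441.8556629830831, 0.0, 256.2135710965612], [0.0, 441.8556629830831, 191.28937650194476], [0.0, 0.0, 1.0]]
{'clock': 0.1, 'qpos': array([-1.22203216e+00,  2.76528951e-01,  1.50598905e+00, -1.91289310e-09,
        1.36069454e+00, -1.21012414e-01]), 'qd': array([-0.00017524, -0.00160373, -0.00426615, -0.00179063, -0.00139099,
        0.00108833]), 'effort': array([ 2.14069813e-03, -4.17699552e+01, -2.46404618e+01, -1.11680350e-05,
        5.88937139e-03,  2.14755642e-05]), 'position': array([ 0.26012567, -0.51228046,  0.23053477]), 'ee_rot': array([-5.03926366e-04,  8.52257628e-01, -5.23121668e-01, -6.34082552e-04]), 'contact_force': array([-0.59110817,  0.14454095, -0.49793359]), 'moment': array([ 0.05292966,  0.00051516, -0.0269654 ]), 'width': 0.08503444457043038}
```

View pics/scene0b.png

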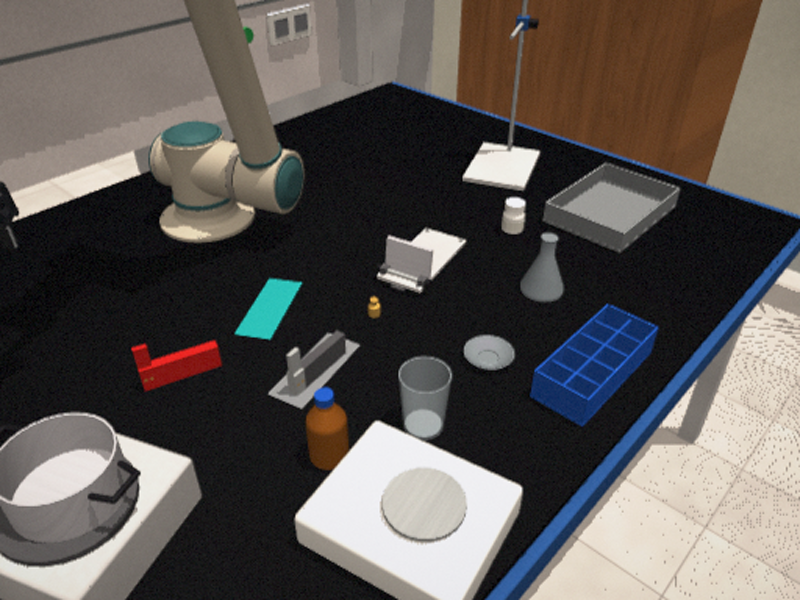

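View pics/top0b.png

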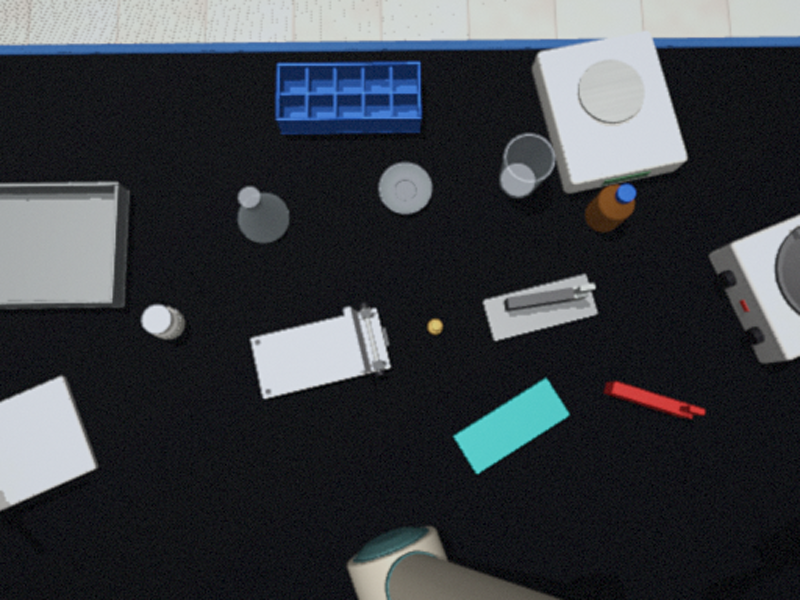

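The square wanted is the dark one on the grey mat, at about (545,298) in the enlarged top view. Things it could be taken for:
- Red square at (655,400): not meant.
- Teal mat at (511,425): the mat meant is the grey one at (540,308).
- White plate of the stand at (45,440) and the scale at (610,110): neither is the mount, which is at (320,350).

```bash
cat > h.py <<'E'
import cv2,numpy as np
from rig import manip
def cam(d): 
    R=cv2.Rodrigues(np.array(d["rvec"],float))[0]; t=np.array(d["tvec"],float).ravel(); return R,t,np.array(d["K"],float)
def ray(d,px,z):
    R,t,K=cam(d); c=-R.T@t
    v=(R.T@np.linalg.inv(K)@np.c_[np.atleast_2d(px),np.ones(len(np.atleast_2d(px)))].T).T
    return c+v*((z-c[2])/v[:,2])[:,None]
def proj(d,P):
    return cv2.projectPoints(np.array(P,float).reshape(-1,3),np.array(d["rvec"],float),np.array(d["tvec"],float),np.array(d["K"],float),None)[0].reshape(-1,2)
E
python3 - <<'E'
from h import *
d=dict(np.load("top0.npz")); f=d["frame"]
hsv=cv2.cvtColor(f,cv2.COLOR_BGR2HSV)
def comp(m,box):
    mm=np.zeros_like(m); x0,y0,x1,y1=box; mm[y0:y1,x0:x1]=m[y0:y1,x0:x1]
    n,l,s,c=cv2.connectedComponentsWithStats(mm); i=1+np.argmax(s[1:,4]); return (l==i).astype(np.uint8)
m=comp((hsv[...,2]>60).astype(np.uint8),(300,170,390,225))
c=max(cv2.findContours(m,0,2)[0],key=cv2.contourArea)
# mat hull minus things sticking out: approximate polygon
print("mat",cv2.approxPolyDP(c,3,True).reshape(-1,2).tolist(),cv2.minAreaRect(c))
m=comp((hsv[...,2]>150).astype(np.uint8),(155,190,260,260))
c=max(cv2.findContours(m,0,2)[0],key=cv2.contourArea)
print("mount",cv2.approxPolyDP(c,2,True).reshape(-1,2).tolist())
m=comp(((hsv[...,1]>120)&(hsv[...,2]>80)).astype(np.uint8),(265,195,290,222))
print("weight",ray(d,np.argwhere(m)[:,::-1].mean(0),0.02))
a=cv2.resize(f[175:220,305:385],None,fx=5,fy=5,interpolation=2); b=cv2.resize(f[190:260,155:255],None,fx=5,fy=5,interpolation=2)
o=np.zeros((600,500,3),np.uint8); o[:225,:400]=a; o[230:580,:500]=b; cv2.imwrite("pics/c1.png",o)
E
```

```text
mat [[380, 181], [372, 175], [310, 191], [315, 217], [381, 201]] ((346.76751708984375, 195.954833984375), (28.23046112060547, 72.75032043457031), 75.65067291259766)
mount [[224, 197], [217, 203], [160, 217], [168, 254], [232, 239]]
weight [[0.53433943 0.00186094 0.02      ]]
```

View pics/c1.png

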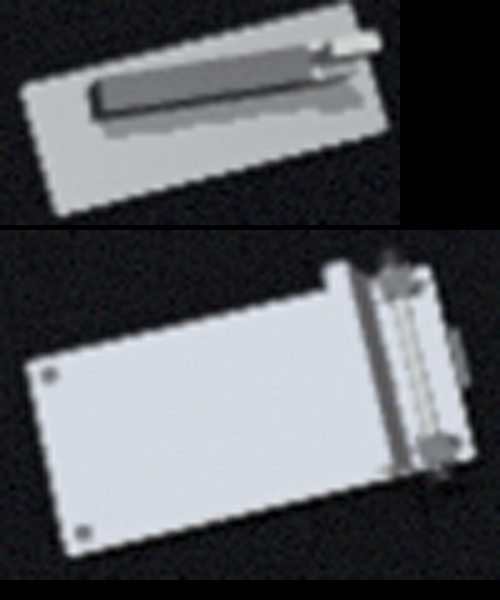

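The crop confirms it: the dark stock lies on the grey mat with its bright blade at the right end. The mount's four base corners and the leaning plate also show clearly.

Run:
```python
from h import *
d=dict(np.load("top0.npz")); f=d["frame"]; g=cv2.cvtColor(f,cv2.COLOR_BGR2GRAY).astype(np.float32)
def edges(p,q,w,k):  # subpixel edge line between p,q: strongest gradient of sign k across, within +-w
    p,q=np.array(p,float),np.array(q,float);u=(q-p)/np.linalg.norm(q-p);n=np.array([-u[1],u[0]]);s=np.linspace(-w,w,8*w+1)
    pts=[]
    for a in np.linspace(.12,.88,25):
        c=p+(q-p)*a; L=c+s[:,None]*n
        v=cv2.GaussianBlur(cv2.remap(g,L[:,0].astype(np.float32)[None],L[:,1].astype(np.float32)[None],1),(9,1),0)[0]
        i=np.argmax(k*np.gradient(v)); pts.append(L[i])
    vx,vy,x,y=cv2.fitLine(np.array(pts,np.float32),cv2.DIST_HUBER,0,.01,.01).ravel(); return np.array([vx,vy]),np.array([x,y])
def X(a,b): t=np.linalg.solve(np.c_[a[0],-b[0]],b[1]-a[1]); return a[1]+t[0]*a[0]
def quad(name,c,k,z):
    e=[edges(c[i],c[(i+1)%4],3,k) for i in range(4)]; P=np.array([X(e[i-1],e[i]) for i in range(4)]); W=ray(d,P,z)
    print(name,W[:,:2].round(4).tolist(),"c",W.mean(0).round(4))
    for i in range(4):
        v=W[(i+1)%4]-W[i]; print("  len %.1f ang %.2f"%(np.linalg.norm(v)*1e3,np.degrees(np.arctan2(v[1],v[0]))))
A=lambda x,y:(305+x/5,175+y/5); B=lambda x,y:(155+x/5,190+(y-230)/5)
quad("mat",[A(22,88),A(350,3),A(388,130),A(58,216)],1,.003)
quad("mount",[B(28,360),B(432,265),B(475,458),B(68,556)],1,.019)
# stock far edge (bright mat above -> dark) and blade
for nm,p,q,k,z in(("far",A(100,80),A(305,47),-1,.047),("near",A(108,114),A(305,82),-1,.047),("end",A(100,80),A(107,114),1,.047)):
    e=edges(p,q,2,k); W=ray(d,[e[1]-10*e[0],e[1]+10*e[0]],z); v=W[1]-W[0]; print(nm,W.mean(0).round(4),"ang %.2f"%np.degrees(np.arctan2(v[1],v[0])))
print("endmid",ray(d,[A(102,100)],.047),"bladetop ends",ray(d,[A(333,47),A(382,40)],.088))
```

```text
mat [[0.5797, -0.0797], [0.6225, -0.2564], [0.5535, -0.2731], [0.5107, -0.0968]] c [ 0.5666 -0.1765  0.003 ]
  len 181.8 ang -76.37
  len 71.0 ang -166.43
  len 181.4 ang 103.63
  len 71.0 ang 13.92
mount [[0.5205, 0.3049], [0.5678, 0.0981], [0.4679, 0.0751], [0.421, 0.283]] c [0.4943 0.1903 0.019 ]
  len 212.2 ang -77.12
  len 102.5 ang -167.05
  len 213.1 ang 102.70
  len 101.9 ang 12.44
far [ 0.5836 -0.1625  0.047 ] ang -81.63
near [ 0.5675 -0.1722  0.047 ] ang -82.10
end [ 0.5674 -0.1219  0.047 ] ang -171.06
endmid [[ 0.56405231 -0.11681881  0.047     ]] bladetop ends [[ 0.58256214 -0.22358754  0.088     ]
 [ 0.58567332 -0.2477241   0.088     ]]
```

Request:
carry_out(series=[[[0, 0, 0], -7.1], [[0, 0, 0], -7.1], [[0, 0, 0], -7.1], [[0, 0, 0], -7.1], [[0, 0, 0], -7.1], [[0, 0, 0], -7.1], [[0, 0, 0], -7.1], [[0, 0, 0], -7.1], [[0, 0, 0], -7.1], [[0, 0, 0], -7.1]], fingers=60, squeeze=70)

```text
clock: 0.93
position: [0.2589, -0.5089, 0.2249]
ee_rot: [-0.006, 0.997, 0.077, -0.002]
contact_force: [-0.2, -0.2, 0.3]
width: 0.0604
```

```bash
cat > go.py <<'E'
import sys
from h import *
from scipy.spatial.transform import Rotation as Ro
def go(x,y,z,yaw):
    s=manip.get_state(); q=s["ee_rot"]; R=Ro.from_quat([q[1],q[2],q[3],q[0]]); M=R.as_matrix()
    d=np.array([x,y,z])-s["position"]; cy=np.degrees(np.arctan2(M[1,0],M[0,0]))
    print("t %.2f pos"%s["clock"],(s["position"]*1e3).round(1),"yaw %.2f tilt %.2f"%(cy,np.degrees(np.arccos(-M[2,2]))),"F",s["contact_force"].round(2),"M",s["moment"].round(3),"w %.1f"%(s["width"]*1e3))
    print("tool shift mm",(M.T@d*1e3).round(1),"turn %.2f"%(-(yaw-cy)),"toolF",(M.T@s["contact_force"]).round(2))
if __name__=="__main__": go(*map(float,sys.argv[1:5]))
E
python3 go.py .5758 -.1686 .13 8.2
```

```text
t 0.93 pos [ 258.9 -508.9  224.9] yaw 8.83 tilt 0.77 F [-0.16 -0.19  0.33] M [-0.014 -0.023  0.04 ] w 60.4
tool shift mm [ 365.6 -286.4   97.7] turn 0.63 toolF [-0.19  0.16 -0.33]
```

Request:
carry_out(series=[[[26, -20, 4], 0.6], [[26, -20, 4], 0], [[26, -20, 4], 0], [[26, -20, 4], 0], [[26, -20, 4], 0], [[26, -20, 4], 0], [[26, -20, 4], 0], [[26, -20, 4], 0], [[26, -20, 4], 0], [[26, -20, 4], 0]])

```text
clock: 1.77
position: [0.4897, -0.268, 0.1801]
ee_rot: [-0.007, 0.998, 0.068, -0.005]
contact_force: [0.6, -0.7, -0.5]
width: 0.0599
```

```bash
python3 go.py .5758 -.1686 .13 8.2
```

```text
t 1.77 pos [ 489.7 -268.   180.1] yaw 7.77 tilt 0.99 F [ 0.63 -0.67 -0.52] M [-0.004  0.021  0.007] w 59.9
tool shift mm [ 99.2 -86.2  50.4] turn -0.43 toolF [0.54 0.76 0.5 ]
```

Request:
carry_out(series=[[[25, -22, 12], -0.4], [[25, -22, 12], 0], [[25, -22, 12], 0], [[18, -15, 10], 0], [[6, -5, 4], 0], [[0, 0, 0], 0]])

```text
clock: 2.27
position: [0.5815, -0.1568, 0.1253]
ee_rot: [-0.009, 0.997, 0.075, -0.006]
contact_force: [-0.4, 0.4, -0.2]
width: 0.0602
```

```bash
python3 go.py .5758 -.1686 .13 8.2;  python3 - <<'E'
from h import *
from scipy.spatial.transform import Rotation as Ro
q=manip.get_state()["ee_rot"];print(Ro.from_quat([q[1],q[2],q[3],q[0]]).as_matrix().round(4))
d=manip.get_image("scene"); f=d["frame"]; p=proj(d,[.577,-.18,.06])[0].astype(int); print(p)
x,y=p; c=f[y-75:y+65,x-90:x+90]; cv2.imwrite("pics/s1.png",cv2.resize(c,None,fx=4,fy=4,interpolation=2)); np.savez("s1.npz",**d)
E
```

```text
t 2.27 pos [ 581.5 -156.8  125.3] yaw 8.59 tilt 1.19 F [-0.42  0.45 -0.24] M [ 0.017 -0.008 -0.016] w 60.2
tool shift mm [-7.4 10.7 -4.8] turn 0.39 toolF [-0.34 -0.5   0.25]
[[ 0.9887  0.1492 -0.013 ]
 [ 0.1494 -0.9886  0.0161]
 [-0.0104 -0.0179 -0.9998]]
[200 221]
```

View pics/s1.png

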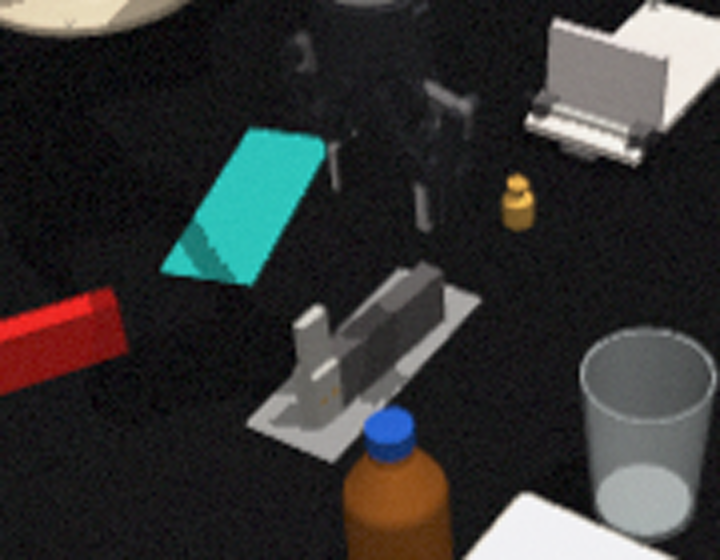

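The scene crop shows the open fingers above the grey mat. The blade top of the dark square is at crop (312,315), and the red square and the weight stand clear.

Run:
```python
from h import *
d=dict(np.load("s1.npz"))
print("blade top seen",110+312/4,146+315/4,"pred",proj(d,[.5843,-.236,.088]))
print("toe top corner pred (stock top toe mid)",proj(d,[.5779-.065*.1426,-.1834+.065*.99,.047]),"seen",110+428/4,146+268/4)
```

```text
blade top seen 188.0 224.75 pred [[184.82220968 225.23922186]]
toe top corner pred (stock top toe mid) [[215.74120281 212.88083753]] seen 217.0 213.0
```

Request:
carry_out(series=[[[-8, 11, 20], 0.4], [[0, 0, 25], 0], [[0, 0, 15], 0], [[0, 0, 0], 0]])

```text
clock: 2.65
position: [0.5728, -0.1747, 0.0673]
ee_rot: [-0.005, 0.998, 0.07, -0.004]
contact_force: [-1.1, 1.0, -0.1]
width: 0.0601
```

```bash
python3 go.py .5758 -.1686 .0195 8.2
```

```text
t 2.65 pos [ 572.8 -174.7   67.3] yaw 8.03 tilt 0.79 F [-1.11  1.01 -0.11] M [-0.011  0.075  0.003] w 60.1
tool shift mm [ 4.2 -5.1 47.8] turn -0.17 toolF [-0.96 -1.15  0.13]
```

Run:
```python
from h import *
a=dict(np.load("top0.npz"));b=dict(np.load("s1.npz"))
def tri(p,q):
    P=[]
    for d in(a,b):
        R,t,K=cam(d);P.append(K@np.c_[R,t])
    X=cv2.triangulatePoints(P[0],P[1],np.array(p,float).reshape(2,1),np.array(q,float).reshape(2,1)).ravel();return X[:3]/X[3]
print("blade",tri((376.6,183.6),(188,224.75)))
print("scene at .088",ray(b,[(188,224.75)],.088),"top",ray(a,[(376.6,183.6)],.088))
print("toe scene .047",ray(b,[(217,213)],.047))
print("weight scene", ray(b,[(110+518/4,146+208/4)],.015))
```

```text
blade [ 0.58668669 -0.23278289  0.08906766]
scene at .088 [[ 0.58868995 -0.22946921  0.088     ]] top [[ 0.58436071 -0.23591019  0.088     ]]
toe scene .047 [[ 0.57151179 -0.11707679  0.047     ]]
weight scene [[0.54123069 0.00081086 0.015     ]]
```

Request:
carry_out(series=[[[4.2, -7, 18], -0.2], [[0, 0, 16], 0], [[0, 0, 9], 0], [[0, 0, 3], 0]])

```text
clock: 2.98
position: [0.5753, -0.1734, 0.025]
ee_rot: [-0.003, 0.998, 0.069, -0.002]
contact_force: [-0.0, 0.6, -0.0]
width: 0.0599
```

```bash
python3 go.py .5758 -.167 .0195 8.2
```

```text
t 2.98 pos [ 575.3 -173.4   25. ] yaw 7.89 tilt 0.40 F [-0.02  0.56 -0.  ] M [ 0.022 -0.019 -0.054] w 59.9
tool shift mm [ 1.4 -6.2  5.5] turn -0.31 toolF [ 0.06 -0.56  0.01]
```

Request:
carry_out(series=[[[1, -4, 3], -0.3], [[0, -2, 2], 0], [[0, 0, 0], 0]])

```text
clock: 3.23
position: [0.5757, -0.169, 0.0217]
ee_rot: [-0.002, 0.998, 0.07, -0.001]
contact_force: [-0.0, -0.1, 0.5]
width: 0.0597
```

```bash
python3 go.py .5758 -.167 .0195 8.2
```

```text
t 3.23 pos [ 575.7 -169.    21.7] yaw 8.09 tilt 0.27 F [-0.01 -0.06  0.45] M [0.006 0.026 0.044] w 59.7
tool shift mm [ 0.4 -2.   2.2] turn -0.11 toolF [-0.02  0.05 -0.45]
```

Close gently with small corrections.

Request:
carry_out(series=[[[0, -1.5, 2], 0], [[0, 0, 0], 0], [[0, 0, 0], 0], [[0, 0, 0], 0], [[0, 0, 0], 0], [[0, 0, 0], 0], [[0, 0, 0], 0]], fingers=10, squeeze=60)

```text
clock: 3.82
position: [0.5771, -0.1676, 0.0219]
ee_rot: [-0.001, 0.997, 0.071, 0.001]
contact_force: [-0.0, 0.0, -0.7]
width: 0.0168
```

```bash
python3 go.py .5758 -.167 .0195 8.2
```

```text
t 3.82 pos [ 577.1 -167.6   21.9] yaw 8.14 tilt 0.18 F [-0.02  0.05 -0.72] M [-0.02   0.03  -0.001] w 16.8
tool shift mm [-1.2 -0.8  2.4] turn -0.06 toolF [-0.02 -0.05  0.72]
```

Request:
carry_out(series=[[[0, 0, -6], 0], [[0, 0, -20], 0], [[0, 0, -28], 0], [[0, 0, -28], 0], [[0, 0, -28], 0], [[0, 0, -20], 0], [[0, 0, -8], 0], [[0, 0, 0], 0]])

```text
clock: 4.48
position: [0.5717, -0.1657, 0.1616]
ee_rot: [-0.005, 0.997, 0.071, -0.006]
contact_force: [1.0, 0.7, -3.4]
width: 0.0173
```

```bash
python3 go.py .49 .21 .146 12.75
```

```text
t 4.48 pos [ 571.7 -165.7  161.6] yaw 8.13 tilt 0.95 F [ 1.    0.67 -3.39] M [ 0.036 -0.013 -0.016] w 17.3
tool shift mm [ -27.5 -383.3   20.2] turn -4.62 toolF [ 1.12 -0.49  3.38]
```

Request:
carry_out(series=[[[-1, -15, 0], -0.5], [[-2, -28, 0], -0.5], [[-3, -35, 0], -0.5], [[-3, -38, 0], -0.5], [[-3, -38, 0], -0.5], [[-3, -38, 0], -0.5], [[-3, -38, 0], -0.5], [[-3, -38, 0], -0.5], [[-2, -35, 0], -0.3], [[-2, -28, 0], 0]])

```text
clock: 5.32
position: [0.4711, 0.1676, 0.1497]
ee_rot: [-0.008, 0.994, 0.105, -0.02]
contact_force: [-0.3, -0.6, -3.0]
width: 0.0174
```

```bash
python3 go.py .4846 .2332 .146 12.75
```

```text
t 5.32 pos [471.1 167.6 149.7] yaw 12.08 tilt 2.52 F [-0.28 -0.57 -2.99] M [ 0.036 -0.094  0.047] w 17.4
tool shift mm [ 27.1 -61.3   4. ] turn -0.67 toolF [-0.27  0.56  2.99]
```

Request:
carry_out(series=[[[8, -20, 0], -0.5], [[8, -16, 0], 0], [[6, -12, 0], 0], [[3, -5, 0], 0], [[0, 0, 0], 0]])

```text
clock: 5.73
position: [0.4696, 0.2353, 0.1412]
ee_rot: [-0.009, 0.993, 0.115, -0.031]
contact_force: [0.2, -1.3, -3.6]
width: 0.017
```

```bash
cat >> go.py <<'E'
    q=manip.get_state()["ee_rot"]; M=Ro.from_quat([q[1],q[2],q[3],q[0]]).as_matrix(); print("toolx dz %.4f tooly dz %.4f"%(M[2,0],M[2,1]), "q",manip.get_state()["qpos"].round(4))
E
python3 go.py .4846 .2332 .146 12.75
```

```text
File "go.py", line 10
    q=manip.get_state()["ee_rot"]; M=Ro.from_quat([q[1],q[2],q[3],q[0]]).as_matrix(); print("toolx dz %.4f tooly dz %.4f"%(M[2,0],M[2,1]), "q",manip.get_state()["qpos"].round(4))
IndentationError: unexpected indent
```

```bash
python3 - <<'E'
L=open('go.py').read().splitlines(); last=L.pop(); L.insert(len(L)-1,last); open('go.py','w').write("\n".join(L)+"\n")
E
python3 go.py .4846 .2332 .146 12.75
```

```text
t 5.73 pos [469.6 235.3 141.2] yaw 13.28 tilt 3.72 F [ 0.25 -1.28 -3.61] M [ 0.058 -0.065  0.001] w 17.0
tool shift mm [13.8  5.4 -5.8] turn 0.53 toolF [0.16 1.39 3.57]
toolx dz -0.0595 tooly dz -0.0256 q [0.3108 0.2975 1.7129 0.0326 1.1887 0.0668]
```

Request:
carry_out(series=[[[0, 0, 0], 0], [[0, 0, 0], 0], [[0, 0, 0], 0], [[0, 0, 0], 0]])

```text
clock: 6.07
position: [0.4666, 0.2326, 0.1384]
ee_rot: [-0.008, 0.993, 0.115, -0.035]
contact_force: [0.2, -0.0, -3.5]
width: 0.0167
```

```bash
python3 go.py .4846 .2332 .146 12.75
```

```text
t 6.07 pos [466.6 232.6 138.4] yaw 13.25 tilt 4.07 F [ 0.17 -0.   -3.52] M [ 0.037 -0.06   0.008] w 16.7
tool shift mm [17.1  3.4 -8.8] turn 0.50 toolF [0.41 0.13 3.5 ]
toolx dz -0.0669 tooly dz -0.0234 q [0.3088 0.2987 1.7193 0.0308 1.1887 0.0659]
```

Request:
carry_out(series=[[[15, 0, 0], 0], [[0, 0, 0], 0], [[0, 0, 0], 0]])

```text
clock: 6.32
position: [0.4807, 0.2335, 0.1376]
ee_rot: [-0.007, 0.993, 0.113, -0.035]
contact_force: [-1.0, -0.1, -3.2]
width: 0.0171
```

```bash
python3 go.py .4846 .2332 .146 12.75
```

```text
t 6.32 pos [480.7 233.5 137.6] yaw 13.06 tilt 4.15 F [-1.03 -0.06 -3.25] M [ 0.015 -0.021 -0.001] w 17.1
tool shift mm [ 3.2  1.  -8.7] turn 0.31 toolF [-0.79 -0.1   3.31]
toolx dz -0.0687 tooly dz -0.0227 q [0.3029 0.3186 1.6911 0.0299 1.1988 0.0639]
```

Request:
carry_out(series=[[[2, 0, 12], 0], [[1, 0, 12], 0], [[1, 0, 12], 0], [[1, 0, 12], 0], [[1, 0, 10], 0], [[0, 0, 6], 0]])

```text
clock: 6.82
position: [0.4821, 0.2328, 0.0742]
ee_rot: [-0.008, 0.993, 0.111, -0.033]
contact_force: [-1.0, -0.2, -3.7]
width: 0.0167
```

```bash
python3 go.py .4846 .2332 .05 12.75
```

```text
t 6.82 pos [482.1 232.8  74.2] yaw 12.83 tilt 3.89 F [-0.97 -0.18 -3.74] M [ 0.018 -0.002  0.01 ] w 16.7
tool shift mm [ 4.1  0.7 24. ] turn 0.08 toolF [-0.75  0.04  3.79]
toolx dz -0.0640 tooly dz -0.0225 q [0.301  0.3819 1.7752 0.0317 1.0469 0.061 ]
```

Request:
carry_out(series=[[[-35, -2, -1], 0], [[-26, -2, -1], 0], [[-18, -2, -1], 0], [[-11, -2, -1], 0], [[-6, 0, -1], 0], [[-2, 0, -1], 0]])

```text
clock: 7.32
position: [0.3814, 0.2169, 0.0845]
ee_rot: [-0.007, 0.993, 0.11, -0.034]
contact_force: [-0.9, -0.4, -3.7]
width: 0.0173
```

```bash
python3 go.py .4846 .2332 .05 12.75
```

```text
t 7.32 pos [381.4 216.9  84.5] yaw 12.70 tilt 4.00 F [-0.94 -0.42 -3.74] M [ 0.084 -0.109  0.003] w 17.3
tool shift mm [106.3   7.4  27.4] turn -0.05 toolF [-0.76  0.29  3.8 ]
toolx dz -0.0663 tooly dz -0.0218 q [0.3337 0.2447 1.9651 0.0347 0.9956 0.0929]
```

Request:
carry_out(series=[[[3, 0, -1], 0], [[7, 0, -1], 0], [[12, 0, -1], 0], [[18, 0, -1], 0], [[26, 0, -1], 0], [[35, 0, -1], 0], [[0, 0, -1], 0]])

```text
clock: 7.9
position: [0.4966, 0.2423, 0.0866]
ee_rot: [-0.008, 0.994, 0.11, -0.027]
contact_force: [0.6, 0.5, -2.6]
width: 0.0168
```

```bash
python3 go.py .4846 .2332 .05 12.75
```

```text
t 7.90 pos [496.6 242.3  86.6] yaw 12.67 tilt 3.19 F [ 0.61  0.46 -2.62] M [ 0.036 -0.132  0.015] w 16.8
tool shift mm [-11.9   7.1  37.1] turn -0.08 toolF [ 0.83 -0.25  2.58]
toolx dz -0.0510 tooly dz -0.0224 q [0.3102 0.3842 1.732  0.0305 1.0745 0.0744]
```

Request:
carry_out(series=[[[-8, -3, -1], 0], [[-18, -7, -1], 0], [[-26, -10, -1], 0], [[-28, -10, -1], 0], [[-22, -8, -1], 0], [[-14, -5, -1], 0], [[-6, -2, -1], 0]])

```text
clock: 8.48
position: [0.3764, 0.2622, 0.0975]
ee_rot: [-0.009, 0.994, 0.107, -0.023]
contact_force: [-0.2, 0.2, -3.8]
width: 0.0168
```

```bash
python3 go.py .4846 .2332 .05 12.75
```

```text
t 8.48 pos [376.4 262.2  97.5] yaw 12.30 tilt 2.79 F [-0.23  0.19 -3.85] M [ 0.049 -0.001 -0.036] w 16.8
tool shift mm [101.5  52.4  42. ] turn -0.45 toolF [-0.02 -0.14  3.86]
toolx dz -0.0431 tooly dz -0.0227 q [0.4313 0.2417 1.9258 0.0371 1.0116 0.1968]
```

Request:
carry_out(series=[[[3, 1, -1], 0], [[7, 3, -1], 0], [[12, 5, -1], 0], [[18, 7, -1], 0], [[26, 11, -1], 0], [[38, 14, -1], 0], [[0, 0, -1], 0], [[0, 0, -1], 0]])

```text
clock: 9.15
position: [0.5072, 0.2421, 0.101]
ee_rot: [-0.009, 0.994, 0.107, -0.015]
contact_force: [-0.1, -0.8, -4.1]
width: 0.017
```

```bash
python3 go.py .4846 .2332 .05 12.75
```

```text
t 9.15 pos [507.2 242.1 101. ] yaw 12.29 tilt 1.97 F [-0.11 -0.81 -4.05] M [ 0.046  0.053 -0.052] w 17.0
tool shift mm [-22.6   4.9  51.6] turn -0.46 toolF [-0.17  0.85  4.04]
toolx dz -0.0274 tooly dz -0.0207 q [0.3064 0.3704 1.7109 0.0262 1.0857 0.0797]
```

Request:
carry_out(series=[[[-8, -6, -1], 0], [[-18, -14, -1], 0], [[-28, -20, -1], 0], [[-30, -22, -1], 0], [[-22, -16, -1], 0], [[-14, -10, -1], 0], [[-6, -4, -1], 0]])

```text
clock: 9.73
position: [0.3678, 0.3052, 0.1109]
ee_rot: [-0.009, 0.995, 0.102, -0.012]
contact_force: [-0.6, -0.4, -3.1]
width: 0.017
```

Request:
carry_out(series=[[[2, 4, -1], -0.2], [[6, 7, -1], -0.2], [[11, 12, 0], 0], [[16, 18, 0], 0], [[25, 25, 0], 0], [[33, 33, 0], 0], [[0, 0, 0], 0], [[0, 0, 0], 0]])

```text
clock: 10.4
position: [0.4881, 0.2231, 0.1107]
ee_rot: [-0.007, 0.994, 0.107, -0.006]
contact_force: [-0.0, 0.1, -4.1]
width: 0.0168
```

```bash
python3 go.py .4846 .2332 .05 12.75
```

```text
t 10.40 pos [488.1 223.1 110.7] yaw 12.35 tilt 1.09 F [-0.04  0.09 -4.11] M [0.049 0.122 0.005] w 16.8
tool shift mm [-0.6 -9.6 60.8] turn -0.40 toolF [ 0.02 -0.04  4.11]
toolx dz -0.0109 tooly dz -0.0157 q [0.2879 0.3195 1.765  0.0188 1.0669 0.0633]
```

Request:
carry_out(series=[[[0, -4, 10], -0.4], [[0, -4, 12], 0], [[0, -2, 12], 0], [[0, 0, 11], 0], [[0, 0, 6], 0], [[0, 0, 2], 0]])

```text
clock: 10.9
position: [0.4889, 0.2321, 0.0535]
ee_rot: [-0.007, 0.994, 0.11, -0.004]
contact_force: [0.6, -0.4, -3.7]
width: 0.017
```

```bash
python3 go.py .4846 .2332 .05 12.75
python3 - <<'E'
from h import *
for n in("scene","top"):
    d=manip.get_image(n); f=d["frame"]; p=proj(d,[.49,.2,.05])[0].astype(int); print(n,p)
    x,y=p; c=f[y-60:y+60,x-80:x+80]; cv2.imwrite(f"pics/{n}2.png",cv2.resize(c,None,fx=5,fy=5,interpolation=2)); np.savez(f"{n}2.npz",**d)
E
```

```text
t 10.90 pos [488.9 232.1  53.5] yaw 12.63 tilt 0.94 F [ 0.58 -0.41 -3.72] M [-0.009 -0.017  0.015] w 17.0
tool shift mm [-3.9 -2.   3.5] turn -0.12 toolF [0.51 0.58 3.71]
toolx dz -0.0073 tooly dz -0.0148 q [0.3042 0.3881 1.8288 0.0191 0.9308 0.0725]
scene [270 155]
top [199 226]
```

View pics/scene2.png

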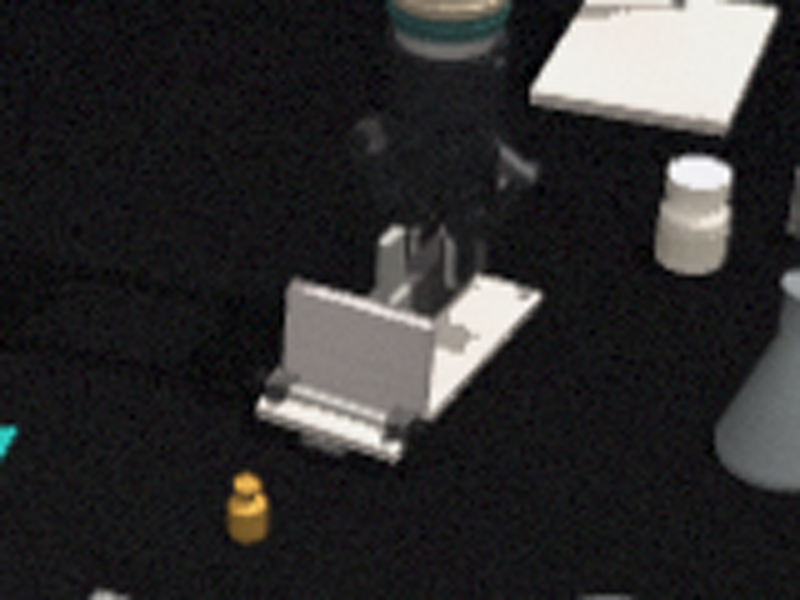

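The square hangs over the mount's base, clear of the plate: the blade is at crop (390,255), behind the plate's top edge. I'll lower it by touch.

Request:
carry_out(series=[[[0, 0, 3], -0.1], [[0, 0, 3], 0], [[0, 0, 2], 0], [[0, 0, 1], 0]])

```text
clock: 11.33
position: [0.4904, 0.2332, 0.0463]
ee_rot: [-0.007, 0.994, 0.111, -0.002]
contact_force: [0.8, -0.7, -3.2]
width: 0.0168
```

Request:
carry_out(series=[[[0, 0, 1], 0], [[0, 0, 1], 0]])

```text
clock: 11.5
position: [0.4907, 0.2333, 0.0446]
ee_rot: [-0.007, 0.994, 0.111, -0.001]
contact_force: [-0.0, 0.2, -4.0]
width: 0.0168
```

```bash
python3 go.py .4846 .2332 .05 12.75
```

```text
t 11.50 pos [490.7 233.3  44.6] yaw 12.80 tilt 0.87 F [-0.03  0.22 -4.04] M [ 0.02   0.02  -0.064] w 16.8
tool shift mm [-6.  -1.3 -5.4] turn 0.05 toolF [ 0.02 -0.16  4.04]
toolx dz -0.0012 tooly dz -0.0152 q [0.3054 0.3991 1.8388 0.0194 0.9037 0.07  ]
```

Request:
carry_out(series=[[[0, 0, 1], 0], [[0, 0, 1], 0], [[0, 0, 0.8], 0]])

```text
clock: 11.75
position: [0.4911, 0.2335, 0.0421]
ee_rot: [-0.008, 0.994, 0.111, -0.001]
contact_force: [-2.0, 0.5, 1.6]
width: 0.0168
```

Request:
carry_out(series=[[[0, 0, 1], 0], [[0, 0, 1], 0], [[0, 0, 0.8], 0]])

```text
clock: 12.0
position: [0.4911, 0.2337, 0.0419]
ee_rot: [-0.008, 0.994, 0.111, -0.001]
contact_force: [-1.1, -0.3, 4.0]
width: 0.0169
```

Request:
carry_out(series=[[[0, 0, 1], 0], [[0, 0, 0.8], 0]])

```text
clock: 12.17
position: [0.4911, 0.2337, 0.0418]
ee_rot: [-0.007, 0.994, 0.111, -0.0]
contact_force: [-2.2, -0.5, 3.9]
width: 0.017
```

Request:
carry_out(series=[[[0, 0, 1], 0], [[0, 0, 1], 0], [[0, 0, 1], 0], [[0, 0, 1], 0], [[0, 0, 1], 0], [[0, 0, 1], 0]])

```text
clock: 12.67
position: [0.491, 0.2337, 0.0417]
ee_rot: [-0.007, 0.994, 0.112, 0.001]
contact_force: [-3.3, 0.0, 7.0]
width: 0.0169
```

```bash
python3 go.py .4846 .2332 .05 12.75
```

```text
t 12.67 pos [491.  233.7  41.7] yaw 12.82 tilt 0.82 F [-3.33  0.04  7.02] M [-0.606  0.424 -0.132] w 16.9
tool shift mm [-6.3 -1.  -8.4] turn 0.07 toolF [-3.21 -0.88 -7.02]
toolx dz 0.0038 tooly dz -0.0138 q [0.3073 0.4013 1.8447 0.0172 0.8907 0.0727]
```

Request:
carry_out(series=[[[-0.3, 0, 0.8], 0], [[-0.3, 0, 0.8], 0], [[-0.2, 0, 0.8], 0], [[-0.2, 0, 0.8], 0]], squeeze=22)

```text
clock: 13.0
position: [0.491, 0.2337, 0.0416]
ee_rot: [-0.007, 0.994, 0.112, 0.003]
contact_force: [-3.2, 0.1, 7.7]
width: 0.0166
```

```bash
python3 go.py .4846 .2332 .05 12.75
```

```text
t 13.00 pos [491.  233.7  41.6] yaw 12.84 tilt 0.87 F [-3.21  0.1   7.73] M [-0.592  0.475 -0.13 ] w 16.6
tool shift mm [-6.2 -1.  -8.4] turn 0.09 toolF [-3.05 -0.91 -7.74]
toolx dz 0.0074 tooly dz -0.0133 q [0.3078 0.3998 1.8476 0.0163 0.8859 0.0734]
```

Request:
carry_out(series=[[[-0.8, -0.5, 0.7], 0], [[-0.8, -0.5, 0.7], 0], [[-0.8, -0.5, 0.7], 0], [[-0.8, -0.5, 0.7], 0], [[-0.8, -0.5, 0.7], 0]], squeeze=22)

```text
clock: 13.42
position: [0.4906, 0.2337, 0.0417]
ee_rot: [-0.005, 0.994, 0.113, 0.008]
contact_force: [-0.5, -1.3, 5.8]
width: 0.017
```

```bash
python3 go.py .4846 .2332 .05 12.75
```

```text
t 13.42 pos [490.6 233.7  41.7] yaw 12.99 tilt 1.05 F [-0.53 -1.33  5.77] M [-0.641  0.171 -0.177] w 17.0
tool shift mm [-5.9 -0.9 -8.4] turn 0.24 toolF [-0.72  1.12 -5.79]
toolx dz 0.0163 tooly dz -0.0083 q [0.3118 0.396  1.8544 0.009  0.8742 0.0793]
```

Request:
carry_out(series=[[[1.0, -0.6, 0.7], 0], [[1.0, -0.6, 0.7], 0], [[1.0, -0.6, 0.7], 0], [[1.0, -0.6, 0.7], 0], [[1.0, -0.6, 0.7], 0], [[1.0, -0.6, 0.7], 0]])

```text
clock: 13.92
position: [0.491, 0.2337, 0.0416]
ee_rot: [-0.001, 0.994, 0.114, 0.003]
contact_force: [-3.7, -3.0, 9.2]
width: 0.017
```

```bash
python3 go.py .4846 .2332 .05 12.75
```

```text
t 13.92 pos [491.  233.7  41.6] yaw 13.05 tilt 0.35 F [-3.69 -3.03  9.24] M [-0.486  0.78  -0.081] w 17.0
tool shift mm [-6.3 -1.  -8.5] turn 0.30 toolF [-4.22  2.11 -9.27]
toolx dz 0.0058 tooly dz -0.0018 q [3.1540e-01 4.0150e-01 1.8444e+00 1.7000e-03 8.8970e-01 8.6600e-02]
```

Request:
carry_out(series=[[[0.8, -0.4, 0.4], 0.1], [[0.8, -0.4, 0.4], 0.1], [[0.6, -0.3, 0.4], 0]])

```text
clock: 14.17
position: [0.4911, 0.2337, 0.0416]
ee_rot: [-0.0, 0.994, 0.112, 0.001]
contact_force: [-1.7, -1.4, 6.6]
width: 0.0165
```

```bash
python3 go.py .4846 .2332 .05 12.75
```

```text
t 14.17 pos [491.1 233.7  41.6] yaw 12.91 tilt 0.11 F [-1.68 -1.38  6.62] M [-0.179  0.521  0.082] w 16.5
tool shift mm [-6.4 -1.  -8.4] turn 0.16 toolF [-1.93  0.97 -6.62]
toolx dz 0.0019 tooly dz -0.0001 q [ 3.1630e-01  4.0340e-01  1.8409e+00 -1.0000e-04  8.9530e-01  9.1000e-02]
```

Request:
carry_out(series=[[[0, 1.5, 0.2], 0.1], [[0, 2, 0.2], 0], [[0, 2, 0.2], 0], [[0, 2, 0.2], 0]], squeeze=40)

```text
clock: 14.5
position: [0.4939, 0.2289, 0.0416]
ee_rot: [-0.003, 0.994, 0.111, 0.003]
contact_force: [-2.1, 1.9, 3.3]
width: 0.017
```

```bash
python3 go.py .4943 .1903 .04 12.75
```

```text
t 14.50 pos [493.9 228.9  41.6] yaw 12.70 tilt 0.46 F [-2.06  1.95  3.34] M [ 0.325  0.295 -0.022] w 17.0
tool shift mm [-8.1 37.8  1.3] turn -0.05 toolF [-1.56 -2.37 -3.34]
toolx dz 0.0061 tooly dz -0.0051 q [0.3031 0.4019 1.8438 0.0059 0.8894 0.0776]
```

Request:
carry_out(series=[[[0.3, 2.5, 0.2], 0], [[0.3, 2.5, 0.2], 0], [[0.3, 2.5, 0.2], 0]])

```text
clock: 14.75
position: [0.4976, 0.2224, 0.0416]
ee_rot: [-0.004, 0.994, 0.111, 0.004]
contact_force: [-1.7, 4.1, 4.6]
width: 0.0172
```

```bash
python3 go.py .4943 .1903 .04 12.75
```

```text
t 14.75 pos [497.6 222.4  41.6] yaw 12.69 tilt 0.63 F [-1.7   4.1   4.63] M [ 0.377  0.291 -0.046] w 17.2
tool shift mm [-10.3  30.6   1.3] turn -0.06 toolF [-0.72 -4.41 -4.61]
toolx dz 0.0088 tooly dz -0.0067 q [0.2885 0.4014 1.8447 0.0079 0.8864 0.0621]
```

Request:
carry_out(series=[[[0.3, 2.5, 0.2], 0], [[0.3, 2.5, 0.2], 0], [[0.3, 2.5, 0.2], 0]])

```text
clock: 15.0
position: [0.5014, 0.2151, 0.0416]
ee_rot: [-0.004, 0.994, 0.11, 0.005]
contact_force: [-1.2, 3.8, 5.7]
width: 0.0165
```

```bash
python3 go.py .4943 .1903 .04 12.75
```

```text
t 15.00 pos [501.4 215.1  41.6] yaw 12.66 tilt 0.77 F [-1.15  3.8   5.7 ] M [ 0.267  0.268 -0.008] w 16.5
tool shift mm [-12.4  22.7   1.3] turn -0.09 toolF [-0.23 -4.01 -5.67]
toolx dz 0.0112 tooly dz -0.0075 q [0.2731 0.4009 1.8454 0.009  0.8837 0.0464]
```

Request:
carry_out(series=[[[0, 2, 0.2], 0], [[0, 2, 0.2], 0], [[0, 1.5, 0.2], 0]])

```text
clock: 15.25
position: [0.5032, 0.2111, 0.0417]
ee_rot: [-0.007, 0.994, 0.109, 0.006]
contact_force: [-1.6, 6.8, 5.4]
width: 0.0171
```

```bash
python3 go.py .4943 .1903 .04 12.75
```

```text
t 15.25 pos [503.2 211.1  41.7] yaw 12.49 tilt 1.01 F [-1.6   6.77  5.43] M [ 0.717  0.399 -0.064] w 17.1
tool shift mm [-13.3  18.4   1.3] turn -0.26 toolF [-0.03 -7.02 -5.35]
toolx dz 0.0131 tooly dz -0.0118 q [0.2621 0.3999 1.8471 0.0146 0.8809 0.0348]
```

Run:
```python
from h import *
o=[]
for n in("scene","top"):
    d=manip.get_image(n); f=d["frame"]; x,y=proj(d,[.505,.145,.06])[0].astype(int); print(n,x,y)
    c=f[y-30:y+30,x-40:x+40]; o.append(cv2.resize(c,None,fx=9,fy=5*9/5,interpolation=2)[:, :]); np.savez(f"{n}3.npz",**d)
o=[cv2.resize(a,(400,300)) for a in o]; o=np.hstack([cv2.resize(x,(400,300)) for x in o]); cv2.imwrite("pics/c3.png",o)
```

```text
scene 262 161
top 221 219
```

View pics/c3.png

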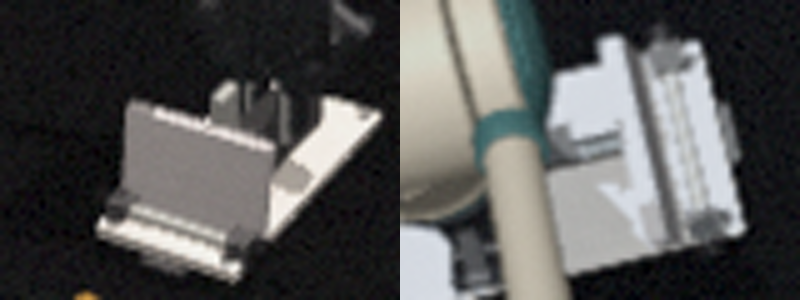

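Run:
```python
from h import *
d=dict(np.load("top3.npz")); u=np.array([.2207,-.9753]); c=np.array([.4943,.1903])
for nm,p,z in(("blade end",(622,147),.1077),("plate top front corner",(603,45),.089),("plate top back/dark line",(640,60),.089),("dark line low",(655,150),.089)):
    px=(221-40+(p[0]-400)/5,219-30+p[1]/5); W=ray(d,[px],z)[0]; print(nm,W.round(4),"mount x %.1f"%(1e3*(W[:2]-c)@u))
a=dict(np.load("top0.npz"))
for nm,p in(("initial corner",(327,268)),("back",(355,265)),("dark low",(395,470))):
    px=(155+p[0]/5,190+(p[1]-230)/5); W=ray(a,[px],.089)[0]; print(nm,"mount x %.1f"%(1e3*(W[:2]-c)@u))
```

```text
blade end [0.5031 0.1315 0.1077] mount x 59.3
plate top front corner [0.5544 0.1416 0.089 ] mount x 60.8
plate top back/dark line [0.5468 0.1237 0.089 ] mount x 76.5
dark line low [0.5032 0.1169 0.089 ] mount x 73.6
initial corner mount x 58.2
back mount x 71.7
dark low mount x 67.9
```

Contact is made: the plate's top front edge has moved from about 58 to about 61 mm in mount x. I'll carry on gently.

Request:
carry_out(series=[[[0, 1.5, 0.3], 0], [[0, 1.5, 0.3], 0], [[0, 1.5, 0.3], 0]])

```text
clock: 15.6
position: [0.504, 0.2098, 0.0419]
ee_rot: [-0.01, 0.994, 0.107, 0.006]
contact_force: [-3.9, 8.8, 8.1]
width: 0.0169
```

```bash
python3 go.py .4943 .1903 .04 12.75
```

```text
t 15.60 pos [504.  209.8  41.9] yaw 12.31 tilt 1.34 F [-3.87  8.81  8.12] M [ 0.59   0.451 -0.073] w 16.9
tool shift mm [-13.7  17.    1.4] turn -0.44 toolF [-1.79 -9.58 -7.98]
toolx dz 0.0147 tooly dz -0.0181 q [0.2552 0.3988 1.8485 0.0228 0.879  0.0258]
```

Request:
carry_out(series=[[[1.0, -1.0, 0.6], 0], [[1.0, -1.0, 0.6], 0], [[1.0, -1.0, 0.6], 0], [[1.0, -1.0, 0.6], 0], [[1.0, -1.0, 0.6], 0], [[1.0, -1.0, 0.6], 0], [[1.0, -1.0, 0.6], 0], [[1.0, -1.0, 0.6], 0]])

```text
clock: 16.27
position: [0.5045, 0.2099, 0.0415]
ee_rot: [-0.003, 0.994, 0.108, -0.001]
contact_force: [-3.8, 0.0, 10.2]
width: 0.0169
```

```bash
python3 go.py .4943 .1903 .04 12.75
```

```text
t 16.27 pos [504.5 209.9  41.5] yaw 12.45 tilt 0.31 F [-3.77  0.04 10.18] M [-0.129  0.771 -0.157] w 16.9
tool shift mm [-14.2  17.    1.5] turn -0.30 toolF [ -3.68  -0.91 -10.17]
toolx dz -0.0005 tooly dz -0.0054 q [0.2633 0.4072 1.834  0.007  0.9007 0.0417]
```

Request:
carry_out(series=[[[0, -1.0, 0.4], -0.1], [[0, -1.0, 0.4], -0.1], [[0, -1.0, 0.4], -0.1], [[0, -1.0, 0.4], 0], [[0, -1.0, 0.4], 0]])

```text
clock: 16.68
position: [0.5046, 0.2099, 0.0416]
ee_rot: [0.0, 0.994, 0.111, -0.0]
contact_force: [-1.8, -1.4, 7.8]
width: 0.0169
```

```bash
python3 go.py .4943 .1903 .04 12.75
```

```text
t 16.68 pos [504.6 209.9  41.6] yaw 12.76 tilt 0.04 F [-1.83 -1.41  7.78] M [ 0.328  0.426 -0.013] w 16.9
tool shift mm [-14.4  16.8   1.6] turn 0.01 toolF [-2.1   0.97 -7.78]
toolx dz -0.0003 tooly dz 0.0007 q [ 2.6730e-01  4.0770e-01  1.8331e+00 -9.0000e-04  9.0110e-01  4.5100e-02]
```

Request:
carry_out(series=[[[0, 2, 0.1], 0], [[0, 2.2, 0.1], 0], [[0, 2.2, 0.1], 0], [[0, 2.2, 0.1], 0]])

```text
clock: 17.02
position: [0.5063, 0.2051, 0.0416]
ee_rot: [-0.004, 0.994, 0.108, 0.0]
contact_force: [-2.3, 7.9, 4.6]
width: 0.0167
```

```bash
python3 go.py .4943 .1903 .04 12.75
```

```text
t 17.02 pos [506.3 205.1  41.6] yaw 12.45 tilt 0.51 F [-2.33  7.85  4.59] M [ 0.934  0.404 -0.039] w 16.7
tool shift mm [-14.9  11.8   1.5] turn -0.30 toolF [-0.57 -8.21 -4.52]
toolx dz 0.0015 tooly dz -0.0088 q [0.2516 0.4059 1.8363 0.0112 0.8976 0.0273]
```

Request:
carry_out(series=[[[0, 1.6, 0.2], -0.1], [[0, 1.6, 0.2], -0.1]])

```text
clock: 17.18
position: [0.5066, 0.2043, 0.0416]
ee_rot: [-0.007, 0.994, 0.109, 0.0]
contact_force: [-3.4, 9.0, 5.9]
width: 0.0169
```

```bash
python3 go.py .4943 .1903 .04 12.75
```

```text
t 17.18 pos [506.6 204.3  41.6] yaw 12.48 tilt 0.83 F [-3.42  9.04  5.92] M [ 1.108  0.529 -0.094] w 16.9
tool shift mm [-15.   11.    1.4] turn -0.27 toolF [-1.37 -9.65 -5.79]
toolx dz 0.0019 tooly dz -0.0144 q [0.2463 0.4053 1.8375 0.0183 0.8966 0.0171]
```

Request:
carry_out(series=[[[0.2, -1.0, 0.5], -0.1], [[0.2, -1.0, 0.5], -0.1], [[0.2, -1.0, 0.5], -0.1], [[0.2, -1.0, 0.5], 0], [[0, -1.0, 0.5], 0], [[0, -1.0, 0.5], 0], [[0, -1.0, 0.5], 0], [[0, -1.0, 0.5], 0], [[0, -1.0, 0.5], 0]])

```text
clock: 17.93
position: [0.5067, 0.2042, 0.0416]
ee_rot: [-0.001, 0.994, 0.112, 0.0]
contact_force: [-1.3, 0.0, 7.3]
width: 0.0173
```

```bash
python3 go.py .4943 .1903 .04 12.75
```

```text
t 17.93 pos [506.7 204.2  41.6] yaw 12.82 tilt 0.11 F [-1.27  0.04  7.25] M [ 0.164  0.457 -0.094] w 17.3
tool shift mm [-15.2  10.8   1.5] turn 0.07 toolF [-1.23 -0.34 -7.25]
toolx dz 0.0008 tooly dz -0.0018 q [0.2545 0.4068 1.8348 0.0023 0.8993 0.0293]
```

Request:
carry_out(series=[[[0, 2, 0.1], 0], [[0, 2.2, 0.1], 0], [[0, 2.2, 0.1], 0]])

```text
clock: 18.18
position: [0.507, 0.2042, 0.0417]
ee_rot: [-0.008, 0.994, 0.108, 0.0]
contact_force: [-3.6, 10.7, 6.1]
width: 0.0166
```

```bash
python3 go.py .4943 .1903 .04 12.75
python3 - <<'E'
from h import *
d=manip.get_image("scene"); f=d["frame"]; x,y=proj(d,[.515,.14,.06])[0].astype(int); print(x,y)
cv2.imwrite("pics/s4.png",cv2.resize(f[y-35:y+35,x-45:x+45],None,fx=8,fy=8,interpolation=2)); np.savez("scene4.npz",**d)
E
```

```text
t 18.18 pos [507.  204.2  41.7] yaw 12.45 tilt 0.90 F [-3.65 10.74  6.1 ] M [1.38  0.563 0.082] w 16.6
tool shift mm [-15.4  10.8   1.5] turn -0.30 toolF [ -1.23 -11.37  -5.93]
toolx dz 0.0020 tooly dz -0.0156 q [0.2451 0.4055 1.8369 0.0199 0.8969 0.0154]
264 162
```

View pics/s4.png

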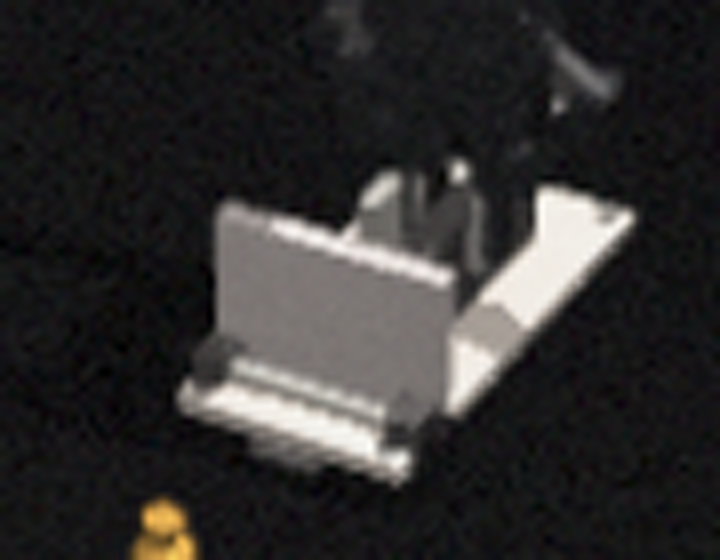

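The plate now looks upright and the square no longer advances under 11 N, so the corner is closed. I'll unwind the wrist pitch and then do a steady hold.

Request:
carry_out(series=[[[0.1, -1.4, 0.6], -0.1], [[0.1, -1.4, 0.6], -0.1], [[0.1, -1.4, 0.6], 0], [[0.1, -1.4, 0.6], 0], [[0, -1.4, 0.6], 0], [[0, -1.4, 0.6], 0], [[0, -1.4, 0.6], 0], [[0, -1.4, 0.6], 0], [[0, -1.4, 0.6], 0], [[0, -1.4, 0.6], 0]])

```text
clock: 19.07
position: [0.5074, 0.2045, 0.0416]
ee_rot: [0.003, 0.994, 0.113, 0.002]
contact_force: [-1.6, -2.5, 8.1]
width: 0.0169
```

```bash
python3 go.py .4943 .1903 .04 12.75
```

```text
t 19.07 pos [507.4 204.5  41.6] yaw 13.00 tilt 0.35 F [-1.55 -2.46  8.12] M [ 0.156  0.483 -0.042] w 16.9
tool shift mm [-16.   10.8   1.6] turn 0.25 toolF [-2.05  2.09 -8.11]
toolx dz 0.0024 tooly dz 0.0055 q [ 0.2596  0.4074  1.8334 -0.0072  0.8985  0.0372]
```

Request:
carry_out(series=[[[0, 1.8, 0.2], 0], [[0, 1.6, 0.2], 0], [[0, 1.5, 0.2], -0.1], [[0, 1.5, 0.2], -0.1]])

```text
clock: 19.4
position: [0.5077, 0.2042, 0.0416]
ee_rot: [-0.004, 0.994, 0.112, 0.001]
contact_force: [-3.2, 9.6, 6.2]
width: 0.0166
```

```bash
python3 go.py .4943 .1903 .04 12.75
```

```text
t 19.40 pos [507.7 204.2  41.6] yaw 12.81 tilt 0.53 F [-3.17  9.58  6.18] M [ 0.973  0.488 -0.059] w 16.6
tool shift mm [-16.1  10.6   1.5] turn 0.06 toolF [ -0.94 -10.1   -6.1 ]
toolx dz 0.0037 tooly dz -0.0085 q [0.2496 0.406  1.8359 0.0108 0.8958 0.0191]
```

Request:
carry_out(series=[[[0, 1.4, 0.2], -0.1], [[0, 1.4, 0.2], -0.1], [[0, 1.4, 0.2], 0], [[0, 1.4, 0.2], 0], [[0, 1.4, 0.2], 0], [[0, 1.4, 0.2], 0]])

```text
clock: 19.9
position: [0.5079, 0.2041, 0.0425]
ee_rot: [-0.013, 0.994, 0.11, 0.001]
contact_force: [-2.9, 9.2, 6.3]
width: 0.0169
```

```bash
python3 go.py .4943 .1903 .04 12.75
```

```text
t 19.90 pos [507.9 204.1  42.5] yaw 12.67 tilt 1.46 F [-2.88  9.18  6.33] M [ 0.664  0.533 -0.023] w 16.9
tool shift mm [-16.3  10.5   2.1] turn -0.08 toolF [-0.76 -9.75 -6.09]
toolx dz 0.0054 tooly dz -0.0249 q [ 0.2382  0.4036  1.8381  0.0318  0.8944 -0.0028]
```

```bash
cat > lean.py <<'E'
from h import *
import sys
def edge(d,n=40):
    # sub-pixel position of the plate's back-top edge (bright rim -> grey back face) and static base rear edge, sampled over plate width
    g=cv2.cvtColor(d["frame"],cv2.COLOR_BGR2GRAY).astype(np.float32); g=cv2.GaussianBlur(g,(0,0),.7)
    c=np.array([.4943,.1903]);u=np.array([.2207,-.9753]);v=np.array([.9753,.2207]); out=[]
    for l in np.linspace(-44,-5,n):   # lateral mm (part away from the blade)
        P=lambda x,z:np.r_[c+u*x/1e3+v*l/1e3,z]
        a,b=proj(d,[P(76,.089),P(77,.089)]); k=np.linalg.norm(b-a); w=(b-a)/k
        s=np.arange(-4,6,.1); L=a+s[:,None]*w
        p=cv2.remap(g,L[:,0].astype(np.float32)[None],L[:,1].astype(np.float32)[None],cv2.INTER_CUBIC)[0]
        out.append(p)
    p=np.mean(out,0); return s,p,k
def lag(d0,d1):
    s,p,k=edge(d0);_,q,_=edge(d1); best=[]
    for j in range(-40,41): 
        a=p[max(0,-j):len(p)-max(0,j)]; b=q[max(0,j):len(q)+min(0,j)]; best.append(np.corrcoef(a,b)[0,1] if len(a)>50 else -1)
    j=np.argmax(best)-40; return j*.1/k,max(best),k
if __name__=="__main__":
    r=dict(np.load("scene4.npz"))
    for f in sys.argv[1:]: print(f,"shift vs scene4 mm %.2f corr %.3f px/mm %.2f"%lag(r,dict(np.load(f))))
E
python3 - <<'E'
from h import *
np.savez("scene5.npz",**manip.get_image("scene")); np.savez("top5.npz",**manip.get_image("top"))
E
python3 lean.py scene0.npz s1.npz scene2.npz scene3.npz scene5.npz
```

```text
scene0.npz shift vs scene4 mm -10.33 corr 0.999 px/mm 0.22
s1.npz shift vs scene4 mm -10.33 corr 0.999 px/mm 0.22
scene2.npz shift vs scene4 mm -9.43 corr 0.999 px/mm 0.22
scene3.npz shift vs scene4 mm -7.63 corr 0.999 px/mm 0.22
scene5.npz shift vs scene4 mm 0.90 corr 0.999 px/mm 0.22
```

The push pitched the square: the TCP rose 0.9 mm and the plate's edge moved about 0.9 mm past the closed state, roughly 0.012 rad past square. I'll back off, carry the square over the plate, nudge the plate forward with the toe and square it again. For the hold I'll use camera calls, which keep the last target without creep.

Request:
carry_out(series=[[[0, -3, 0.2], 0], [[0, -4, 0], 0], [[0, -5, -1], 0], [[0, -4, -8], 0], [[0, -2, -18], 0], [[0, 0, -25], 0], [[0, 0, -25], 0], [[0, 0, -16], 0], [[0, 0, -6], 0]])

```text
clock: 20.75
position: [0.4981, 0.2166, 0.138]
ee_rot: [-0.008, 0.994, 0.111, -0.008]
contact_force: [0.4, -0.3, -2.9]
width: 0.017
```

```bash
python3 go.py .5228 .0636 .135 12.75
```

```text
t 20.75 pos [498.1 216.6 138. ] yaw 12.80 tilt 1.37 F [ 0.44 -0.31 -2.91] M [ 0.06  -0.091  0.033] w 17.0
tool shift mm [ -9.8 154.7   0.2] turn 0.05 toolF [0.4  0.46 2.9 ]
toolx dz -0.0149 tooly dz -0.0186 q [0.269  0.3039 1.7104 0.0212 1.1414 0.0368]
```

Request:
carry_out(series=[[[0, 6, -1], 0], [[-1, 14, -1], 0], [[-1, 24, -1], 0], [[-1, 36, -1], 0], [[-2, 41, -1], 0], [[-2, 41, -1], 0], [[0, 0, 0], 0], [[0, 0, 0], 0]])

```text
clock: 21.42
position: [0.5242, 0.0501, 0.1335]
ee_rot: [-0.009, 0.993, 0.113, -0.014]
contact_force: [0.2, 0.6, -4.4]
width: 0.0168
```

```bash
python3 go.py .5261 .049 .135 12.75
```

```text
t 21.42 pos [524.2  50.1 133.5] yaw 13.04 tilt 1.90 F [ 0.23  0.56 -4.4 ] M [0.077 0.087 0.083] w 16.8
tool shift mm [ 1.6  1.4 -1.5] turn 0.29 toolF [ 0.46 -0.4   4.4 ]
toolx dz -0.0254 tooly dz -0.0213 q [-0.0465  0.2936  1.739   0.015   1.1392 -0.2803]
```

Request:
carry_out(series=[[[1, 1, 8], 0.2], [[0, 0, 12], 0], [[0, 0, 10], 0], [[0, 0, 5], 0]])

```text
clock: 21.75
position: [0.523, 0.0501, 0.0938]
ee_rot: [-0.009, 0.994, 0.111, -0.015]
contact_force: [-0.4, -0.6, -4.3]
width: 0.0169
```

```bash
python3 go.py .5228 .0636 .097 12.75
```

```text
t 21.75 pos [523.   50.1  93.8] yaw 12.76 tilt 2.08 F [-0.44 -0.57 -4.28] M [0.038 0.036 0.051] w 16.9
tool shift mm [  2.7 -13.3  -2.9] turn 0.01 toolF [-0.43  0.55  4.28]
toolx dz -0.0286 tooly dz -0.0223 q [-0.0466  0.3341  1.7927  0.016   1.0483 -0.2772]
```

Request:
carry_out(series=[[[0, -3, -0.8], 0], [[0, -4, -0.8], 0], [[0, -4, -0.8], 0], [[0, -3, -0.5], 0]])

```text
clock: 22.08
position: [0.5176, 0.0654, 0.0942]
ee_rot: [-0.008, 0.993, 0.113, -0.019]
contact_force: [0.5, -4.9, -4.6]
width: 0.0171
```

Request:
carry_out(series=[[[0, -2, -0.5], 0], [[0, -2, -0.5], 0]])

```text
clock: 22.25
position: [0.5175, 0.0684, 0.096]
ee_rot: [-0.006, 0.993, 0.115, -0.018]
contact_force: [1.7, -5.3, -4.6]
width: 0.0171
```

```bash
python3 go.py .4943 .1903 .097 12.75
python3 - <<'E'
from h import *
np.savez("scene6.npz",**manip.get_image("scene"))
E
python3 lean.py scene6.npz
```

```text
t 22.25 pos [517.5  68.4  96. ] yaw 13.21 tilt 2.12 F [ 1.67 -5.35 -4.58] M [-0.926 -0.185  0.012] w 17.1
tool shift mm [   5.2 -123.9    0.8] turn 0.46 toolF [0.56 5.66 4.48]
toolx dz -0.0337 tooly dz -0.0153 q [-0.0068  0.3291  1.7942  0.008   1.0547 -0.2412]
scene6.npz shift vs scene4 mm 17.96 corr 0.647 px/mm 0.22
```

Request:
carry_out(series=[[[0, -2, -0.5], 0.2], [[0, 3, -0.5], 0.2], [[0, 8, -4], 0], [[0, 8, -12], 0], [[0, 0, -20], 0], [[0, 0, -12], 0]])

```text
clock: 22.8
position: [0.521, 0.0537, 0.1458]
ee_rot: [-0.011, 0.994, 0.11, -0.02]
contact_force: [0.7, 0.3, -3.2]
width: 0.0166
```

```bash
python3 go.py .4846 .2332 .145 12.75
python3 - <<'E'
from h import *
np.savez("scene6.npz",**manip.get_image("scene"))
E
python3 lean.py scene6.npz
```

```text
t 22.80 pos [521.   53.7 145.8] yaw 12.67 tilt 2.59 F [ 0.68  0.27 -3.18] M [ 0.032 -0.085 -0.026] w 16.6
tool shift mm [   3.9 -183.     5.3] turn -0.08 toolF [ 0.84 -0.04  3.15]
toolx dz -0.0374 tooly dz -0.0254 q [-0.0406  0.2847  1.7182  0.0161  1.1814 -0.2677]
scene6.npz shift vs scene4 mm -9.88 corr 0.977 px/mm 0.22
```

Request:
carry_out(series=[[[-3, -40, -1], 0], [[-9, -38, -1], 0], [[-16, -33, -1], 0], [[-20, -27, -1], 0], [[-20, -20, -1], 0], [[-14, -14, -1], 0], [[-8, -8, -1], 0], [[-4, -4, -1], 0]])

```text
clock: 23.52
position: [0.3912, 0.2185, 0.1646]
ee_rot: [-0.015, 0.994, 0.104, -0.014]
contact_force: [1.1, -0.2, -2.5]
width: 0.0166
```

Request:
carry_out(series=[[[3, 0, -1], 0], [[7, 0, -1], 0], [[12, 0, -1], 0], [[18, 0, -1], 0], [[26, 0, -1], 0], [[38, 0, -1], 0], [[0, 0, -1], 0]])

```text
clock: 24.1
position: [0.5077, 0.2382, 0.1693]
ee_rot: [-0.015, 0.995, 0.102, -0.009]
contact_force: [2.0, 0.6, -2.6]
width: 0.0169
```

```bash
python3 go.py .4846 .2332 .07 12.75
```

```text
t 24.10 pos [507.7 238.2 169.3] yaw 11.71 tilt 2.00 F [ 2.03  0.57 -2.64] M [ 0.024 -0.14  -0.031] w 16.9
tool shift mm [-22.1   3.4  99.6] turn -1.04 toolF [ 2.15 -0.06  2.62]
toolx dz -0.0147 tooly dz -0.0317 q [0.2932 0.3003 1.6301 0.0349 1.2233 0.0769]
```

Request:
carry_out(series=[[[-3, -30, 0], -0.5], [[-4, -28, 0], -0.5], [[-4, -22, 0], 0], [[-4, -15, 0], 0], [[-3, -9, 0], 0], [[-2, -4, 0], 0]])

```text
clock: 24.6
position: [0.486, 0.3401, 0.1682]
ee_rot: [-0.014, 0.995, 0.103, -0.004]
contact_force: [0.3, 0.2, -4.2]
width: 0.0167
```

Request:
carry_out(series=[[[0, 4, 1], 0], [[0, 9, 1], 0], [[0, 15, 1], 0], [[0, 22, 1], 0], [[1, 30, 1], 0], [[1, 40, 1], 0], [[0, 0, 0], 0], [[0, 0, 0], 0]])

```text
clock: 25.27
position: [0.5193, 0.2076, 0.1565]
ee_rot: [-0.01, 0.995, 0.101, -0.003]
contact_force: [-0.5, -0.4, -4.1]
width: 0.017
```

```bash
python3 go.py .4846 .2332 .07 12.75
```

```text
t 25.27 pos [519.3 207.6 156.5] yaw 11.63 tilt 1.22 F [-0.55 -0.41 -4.07] M [ 0.03   0.026 -0.016] w 17.0
tool shift mm [-28.5 -30.3  87.3] turn -1.12 toolF [-0.6   0.37  4.06]
toolx dz -0.0041 tooly dz -0.0209 q [0.2421 0.3048 1.6576 0.0227 1.1826 0.0305]
```

Request:
carry_out(series=[[[-10, -14, 6], -0.6], [[-10, -12, 10], -0.5], [[-7, -7, 16], 0], [[-3, -3, 18], 0], [[0, 0, 18], 0], [[0, 0, 14], 0], [[0, 0, 8], 0], [[0, 0, 4], 0]])

```text
clock: 25.93
position: [0.4862, 0.23, 0.0631]
ee_rot: [-0.008, 0.994, 0.107, 0.002]
contact_force: [0.6, -0.2, -2.7]
width: 0.0168
```

```bash
python3 go.py .4846 .2332 .045 12.75
```

```text
t 25.93 pos [486.2 230.   63.1] yaw 12.28 tilt 0.90 F [ 0.62 -0.22 -2.71] M [-0.019 -0.002  0.   ] w 16.8
tool shift mm [-0.9 -3.2 18.1] turn -0.47 toolF [0.54 0.38 2.71]
toolx dz 0.0056 tooly dz -0.0146 q [0.3028 0.3665 1.8351 0.0175 0.9332 0.0781]
```

Request:
carry_out(series=[[[0, -2, 6], -0.4], [[0, 0, 6], 0], [[0, 0, 3], 0], [[0, 0, 1.5], 0]])

```text
clock: 26.27
position: [0.4875, 0.2318, 0.0461]
ee_rot: [-0.007, 0.994, 0.11, 0.003]
contact_force: [-0.3, -1.1, -3.3]
width: 0.0169
```

Request:
carry_out(series=[[[0, 0, 1], 0], [[0, 0, 1], 0], [[0, 0, 0.8], 0]])

```text
clock: 26.52
position: [0.4885, 0.2321, 0.0439]
ee_rot: [-0.008, 0.994, 0.111, 0.004]
contact_force: [0.5, -0.4, -3.9]
width: 0.0169
```

```bash
python3 go.py .4943 .1903 .045 12.75
```

```text
t 26.52 pos [488.5 232.1  43.9] yaw 12.69 tilt 1.00 F [ 0.45 -0.44 -3.9 ] M [ 0.064 -0.031 -0.005] w 16.9
tool shift mm [-3.5 42.  -1.8] turn -0.06 toolF [0.31 0.58 3.9 ]
toolx dz 0.0101 tooly dz -0.0141 q [0.3059 0.3922 1.8539 0.0171 0.8843 0.0736]
```

Request:
carry_out(series=[[[0, 0, 1], 0], [[0, 0, 1], 0], [[0, 0, 0.8], 0]])

```text
clock: 26.77
position: [0.489, 0.2325, 0.042]
ee_rot: [-0.008, 0.994, 0.11, 0.005]
contact_force: [-1.6, 0.6, 3.8]
width: 0.0167
```

```bash
python3 go.py .4943 .1903 .045 12.75
```

```text
t 26.77 pos [489.  232.5  42. ] yaw 12.68 tilt 1.07 F [-1.57  0.61  3.85] M [-0.31   0.356 -0.083] w 16.7
tool shift mm [-4.1 42.3 -3.6] turn -0.07 toolF [-1.35 -1.   -3.85]
toolx dz 0.0117 tooly dz -0.0145 q [0.3062 0.3946 1.8558 0.0174 0.8783 0.0737]
```

Request:
carry_out(series=[[[1.0, -0.6, 0.7], 0], [[1.0, -0.6, 0.7], 0], [[1.0, -0.6, 0.6], 0], [[1.0, -0.6, 0.6], 0]])

```text
clock: 27.1
position: [0.4898, 0.233, 0.0416]
ee_rot: [-0.005, 0.994, 0.111, 0.002]
contact_force: [-4.0, -1.9, 6.4]
width: 0.017
```

```bash
python3 go.py .4943 .1903 .045 12.75
```

```text
t 27.10 pos [489.8 233.   41.6] yaw 12.77 tilt 0.64 F [-3.97 -1.95  6.42] M [-0.9    0.673 -0.17 ] w 17.0
tool shift mm [-5.  42.7 -3.8] turn 0.02 toolF [-4.27  0.96 -6.45]
toolx dz 0.0057 tooly dz -0.0097 q [0.3096 0.3992 1.8486 0.0118 0.8873 0.0792]
```

Request:
carry_out(series=[[[0.8, -1.0, 0.4], 0], [[0.8, -1.0, 0.4], 0], [[0.6, -1.0, 0.4], 0], [[0.4, -1.0, 0.4], 0], [[0.3, -1.0, 0.4], 0], [[0.2, -1.0, 0.4], 0], [[0.1, -1.0, 0.4], 0], [[0.1, -1.0, 0.4], 0]])

```text
clock: 27.77
position: [0.4931, 0.2386, 0.0416]
ee_rot: [-0.002, 0.994, 0.113, 0.004]
contact_force: [-1.9, -3.4, 5.3]
width: 0.0169
```

```bash
python3 go.py .4943 .1903 .045 12.75
```

```text
t 27.77 pos [493.1 238.6  41.6] yaw 13.03 tilt 0.47 F [-1.89 -3.36  5.34] M [-0.697  0.379  0.053] w 16.9
tool shift mm [-9.7 47.3 -3.6] turn 0.28 toolF [-2.56  2.83 -5.36]
toolx dz 0.0079 tooly dz -0.0023 q [0.3226 0.4054 1.8371 0.002  0.891  0.0939]
```

Request:
carry_out(series=[[[0, 2, 0.1], 0.1], [[0, 4, 0.1], 0], [[0, 5, 0.1], 0], [[0, 5, 0.1], 0], [[0, 4, 0.1], 0]])

```text
clock: 28.18
position: [0.5009, 0.2232, 0.0419]
ee_rot: [-0.006, 0.994, 0.112, 0.008]
contact_force: [-0.8, 2.3, 2.6]
width: 0.0167
```

```bash
python3 go.py .4943 .1903 .045 12.75
```

```text
t 28.18 pos [500.9 223.2  41.9] yaw 12.83 tilt 1.12 F [-0.85  2.31  2.61] M [ 0.163  0.149 -0.027] w 16.7
tool shift mm [-13.7  30.6  -3.7] turn 0.08 toolF [-0.27 -2.46 -2.59]
toolx dz 0.0167 tooly dz -0.0100 q [0.2863 0.4014 1.8437 0.0116 0.8791 0.0549]
```

Request:
carry_out(series=[[[0, 4, 0.2], 0], [[0, 4, 0.2], 0], [[0, 3, 0.2], 0]])

```text
clock: 28.43
position: [0.5051, 0.2121, 0.0419]
ee_rot: [-0.007, 0.994, 0.111, 0.009]
contact_force: [-1.5, 7.1, 2.5]
width: 0.0171
```

Request:
carry_out(series=[[[1.2, -1.0, 0.6], 0], [[1.2, -1.0, 0.6], 0], [[1.2, -1.0, 0.6], 0], [[1.2, -1.0, 0.6], 0], [[1.2, -1.0, 0.6], 0], [[1.2, -1.0, 0.6], 0], [[1.2, -1.0, 0.6], 0]])

```text
clock: 29.02
position: [0.5056, 0.2118, 0.0416]
ee_rot: [-0.001, 0.994, 0.111, 0.002]
contact_force: [-4.1, -1.7, 10.6]
width: 0.0169
```

```bash
python3 go.py .4943 .1903 .045 12.75
```

```text
t 29.02 pos [505.6 211.8  41.6] yaw 12.80 tilt 0.22 F [-4.12 -1.74 10.62] M [-0.182  0.666 -0.117] w 16.9
tool shift mm [-15.7  18.4  -3.5] turn 0.05 toolF [ -4.37   0.77 -10.64]
toolx dz 0.0037 tooly dz -0.0013 q [2.6890e-01 4.0770e-01 1.8329e+00 1.5000e-03 8.9720e-01 4.4600e-02]
```

Request:
carry_out(series=[[[0, 2, 0.1], 0], [[0, 2.4, 0.1], 0], [[0, 2.4, 0.1], 0], [[0, 2.2, 0.1], 0]])

```text
clock: 29.35
position: [0.5071, 0.2063, 0.0416]
ee_rot: [-0.005, 0.994, 0.109, 0.002]
contact_force: [-1.9, 6.3, 4.0]
width: 0.0169
```

Request:
carry_out(series=[[[0.3, -1.3, 0.6], -0.1], [[0.3, -1.3, 0.6], -0.1], [[0.3, -1.3, 0.6], 0], [[0.3, -1.3, 0.6], 0], [[0.3, -1.3, 0.6], 0], [[0.2, -1.3, 0.6], 0], [[0.2, -1.3, 0.6], 0]])

```text
clock: 29.93
position: [0.5074, 0.2063, 0.0416]
ee_rot: [0.002, 0.994, 0.113, 0.001]
contact_force: [-1.7, -2.0, 9.3]
width: 0.0169
```

```bash
python3 go.py .4943 .1903 .045 12.75
```

```text
t 29.93 pos [507.4 206.3  41.6] yaw 12.93 tilt 0.29 F [-1.69 -1.97  9.27] M [-0.011  0.422 -0.   ] w 16.9
tool shift mm [-16.3  12.7  -3.4] turn 0.18 toolF [-2.07  1.59 -9.27]
toolx dz 0.0017 tooly dz 0.0048 q [ 0.2624  0.4085  1.8314 -0.0062  0.9001  0.0405]
```

Last 2 mm: push from a slightly positive pitch, then hold with camera calls.

Request:
carry_out(series=[[[0, 2, 0.2], 0], [[0, 2.2, 0.2], 0], [[0, 2, 0.3], 0]])

```text
clock: 30.18
position: [0.5081, 0.2043, 0.0416]
ee_rot: [-0.003, 0.994, 0.11, 0.001]
contact_force: [-3.8, 11.2, 6.4]
width: 0.017
```

```bash
python3 go.py .4943 .1903 .045 12.75
```

```text
t 30.18 pos [508.1 204.3  41.6] yaw 12.64 tilt 0.33 F [-3.8  11.24  6.39] M [1.627 0.626 0.157] w 17.0
tool shift mm [-16.5  10.6  -3.5] turn -0.11 toolF [ -1.23 -11.83  -6.34]
toolx dz 0.0029 tooly dz -0.0050 q [0.2519 0.4072 1.8338 0.0063 0.8976 0.0274]
```

Request:
carry_out(series=[[[0, 1.4, 0.3], -0.1]])

```text
clock: 30.27
position: [0.5081, 0.2044, 0.0416]
ee_rot: [-0.004, 0.994, 0.11, 0.001]
contact_force: [-1.5, 6.2, 5.8]
width: 0.0166
```

```bash
python3 go.py .4943 .1903 .045 12.75
python3 - <<'E'
from h import *
from scipy.spatial.transform import Rotation as Ro
for i in range(28):
    d=manip.get_image("scene")
    if i%5==0:
        s=manip.get_state(); q=s["ee_rot"]; M=Ro.from_quat([q[1],q[2],q[3],q[0]]).as_matrix()
        print("%.2f z %.2f"%(s["clock"],s["position"][2]*1e3),(M.T@s["contact_force"]).round(1),"pitch %.4f"%M[2,1])
np.savez("scene7.npz",**d)
E
python3 go.py .4943 .1903 .045 12.75; python3 lean.py scene7.npz
```

```text
t 30.27 pos [508.1 204.4  41.6] yaw 12.67 tilt 0.50 F [-1.54  6.17  5.8 ] M [0.632 0.419 0.053] w 16.6
tool shift mm [-16.5  10.7  -3.5] turn -0.08 toolF [-0.13 -6.4  -5.75]
toolx dz 0.0031 tooly dz -0.0081 q [0.25   0.4069 1.8343 0.0103 0.8971 0.0224]
30.32 z 41.62 [-1.2 -9.4 -5.3] pitch -0.0082
30.57 z 41.62 [-1.3 -7.5 -5.2] pitch -0.0078
30.82 z 41.60 [-0.2 -9.3 -4.8] pitch -0.0078
31.07 z 41.60 [-1.3 -8.4 -5.4] pitch -0.0077
31.32 z 41.60 [-0.9 -8.2 -5.5] pitch -0.0077
31.57 z 41.60 [-0.7 -7.5 -5.2] pitch -0.0077
t 31.67 pos [508.1 204.3  41.6] yaw 12.68 tilt 0.48 F [-2.72  7.64  5.48] M [0.885 0.413 0.057] w 16.7
tool shift mm [-16.5  10.6  -3.5] turn -0.07 toolF [-0.96 -8.09 -5.42]
toolx dz 0.0030 tooly dz -0.0077 q [0.2502 0.4069 1.8343 0.0098 0.8971 0.0227]
scene7.npz shift vs scene4 mm 0.00 corr 0.999 px/mm 0.22
```

Request:
carry_out(series=[[[0, 1.8, 0.4], -0.1]])

```text
clock: 31.75
position: [0.5081, 0.2044, 0.0416]
ee_rot: [-0.006, 0.994, 0.111, 0.001]
contact_force: [-3.4, 9.3, 8.4]
width: 0.0166
```

```bash
python3 - <<'E'
from h import *
from scipy.spatial.transform import Rotation as Ro
for i in range(24):
    d=manip.get_image("scene")
    if i%6==0:
        s=manip.get_state(); q=s["ee_rot"]; M=Ro.from_quat([q[1],q[2],q[3],q[0]]).as_matrix()
        print("%.2f z %.2f"%(s["clock"],s["position"][2]*1e3),(M.T@s["contact_force"]).round(1),"pitch %.4f"%M[2,1])
np.savez("scene8.npz",**d)
E
python3 lean.py scene8.npz
```

```text
31.80 z 41.66 [-0.9 -9.7 -6.8] pitch -0.0113
32.10 z 41.65 [ -1.4 -10.5  -5.7] pitch -0.0110
32.40 z 41.64 [-0.6 -9.9 -6.7] pitch -0.0110
32.70 z 41.64 [-1.6 -9.7 -6.7] pitch -0.0110
scene8.npz shift vs scene4 mm -0.45 corr 0.999 px/mm 0.22
```

Request:
carry_out(series=[[[0, -2, 0], 0], [[0, -4, -0.2], 0], [[0, -5, -1], 0], [[0, -4, -7], 0], [[0, -2, -18], 0], [[0, 0, -25], 0], [[0, 0, -27], 0], [[0, 0, -20], 0], [[0, 0, -10], 0]])

```text
clock: 33.7
position: [0.4971, 0.2177, 0.1457]
ee_rot: [-0.002, 0.994, 0.112, -0.011]
contact_force: [0.6, -0.4, -4.0]
width: 0.0168
```

```bash
python3 go.py .5632 -.1624 .14 13.6
```

```text
t 33.70 pos [497.1 217.7 145.7] yaw 12.81 tilt 1.22 F [ 0.6  -0.35 -3.97] M [ 0.088 -0.061 -0.009] w 16.8
tool shift mm [-19.7 385.4   3.9] turn -0.79 toolF [0.59 0.5  3.96]
toolx dz -0.0206 tooly dz -0.0056 q [0.2801 0.3003 1.6944 0.0073 1.1672 0.0535]
```

Request:
carry_out(series=[[[-1, 12, -1], 0], [[-2, 25, -1], 0], [[-2, 36, -1], 0], [[-2, 41, -1], 0], [[-2, 41, -1], 0], [[-2, 41, -1], 0], [[-2, 41, -1], 0], [[-2, 41, 0], 0], [[-2, 36, 0], -0.3], [[-1, 24, 0], -0.3]])

```text
clock: 34.53
position: [0.5503, -0.1236, 0.1445]
ee_rot: [-0.004, 0.992, 0.123, -0.016]
contact_force: [0.9, 0.4, -2.8]
width: 0.0168
```

```bash
python3 go.py .5632 -.1624 .08 13.6
```

```text
t 34.53 pos [ 550.3 -123.6  144.5] yaw 14.11 tilt 1.89 F [ 0.85  0.36 -2.85] M [ 0.084 -0.012  0.071] w 16.8
tool shift mm [ 5.1 41.6 63.8] turn 0.51 toolF [ 1.   -0.1   2.82]
toolx dz -0.0305 tooly dz -0.0127 q [-0.3403  0.3382  1.6393 -0.0068  1.1965 -0.5838]
```

Request:
carry_out(series=[[[-30, 8, 0], 0], [[-28, 5, 0], 0.3], [[-22, 0, 0], 0.2], [[-14, 0, 0], 0], [[-7, 0, 0], 0], [[-3, 0, 0], 0]])

```text
clock: 35.03
position: [0.4446, -0.1726, 0.1392]
ee_rot: [-0.006, 0.993, 0.113, -0.022]
contact_force: [0.5, -0.3, -3.3]
width: 0.0169
```

Request:
carry_out(series=[[[3, 1, 0], 0], [[7, 2, 0], 0], [[12, 3, 0], 0], [[18, 5, 0], 0], [[26, 7, 0], 0], [[38, 9, 0], 0], [[0, 0, 0], 0], [[0, 0, 0], 0]])

```text
clock: 35.7
position: [0.5679, -0.1731, 0.1314]
ee_rot: [-0.005, 0.993, 0.115, -0.018]
contact_force: [-1.1, 0.6, -4.2]
width: 0.0171
```

```bash
python3 go.py .5632 -.1624 .08 13.6
```

```text
t 35.70 pos [ 567.9 -173.1  131.4] yaw 13.22 tilt 2.18 F [-1.13  0.58 -4.15] M [ 0.1    0.045 -0.009] w 17.1
tool shift mm [ -0.4 -10.7  51.6] turn -0.38 toolF [-0.82 -0.76  4.2 ]
toolx dz -0.0349 tooly dz -0.0151 q [-0.4076  0.393   1.5868 -0.0093  1.1989 -0.6346]
```

Request:
carry_out(series=[[[0, -4, 12], -0.3], [[0, -4, 16], 0], [[0, -2, 18], 0], [[0, 0, 16], 0], [[0, 0, 14], 0], [[0, 0, 10], 0], [[0, 0, 6], 0]])

```text
clock: 36.28
position: [0.5766, -0.1598, 0.0358]
ee_rot: [-0.003, 0.993, 0.121, -0.011]
contact_force: [0.1, 0.4, -3.6]
width: 0.0169
```

```bash
python3 go.py .5632 -.1624 .0219 13.6
python3 - <<'E'
from h import *
d=manip.get_image("scene"); f=d["frame"]; x,y=proj(d,[.567,-.18,.04])[0].astype(int); print(x,y)
cv2.imwrite("pics/s9.png",cv2.resize(f[y-50:y+50,x-65:x+65],None,fx=6,fy=6,interpolation=2))
E
```

```text
t 36.28 pos [ 576.6 -159.8   35.8] yaw 13.96 tilt 1.33 F [ 0.1   0.38 -3.64] M [0.095 0.02  0.029] w 16.9
tool shift mm [-13.3  -0.6  14.1] turn 0.36 toolF [ 0.26 -0.31  3.64]
toolx dz -0.0213 tooly dz -0.0091 q [-0.3836  0.4867  1.7021 -0.0062  0.9754 -0.6236]
198 225
```

View pics/s9.png

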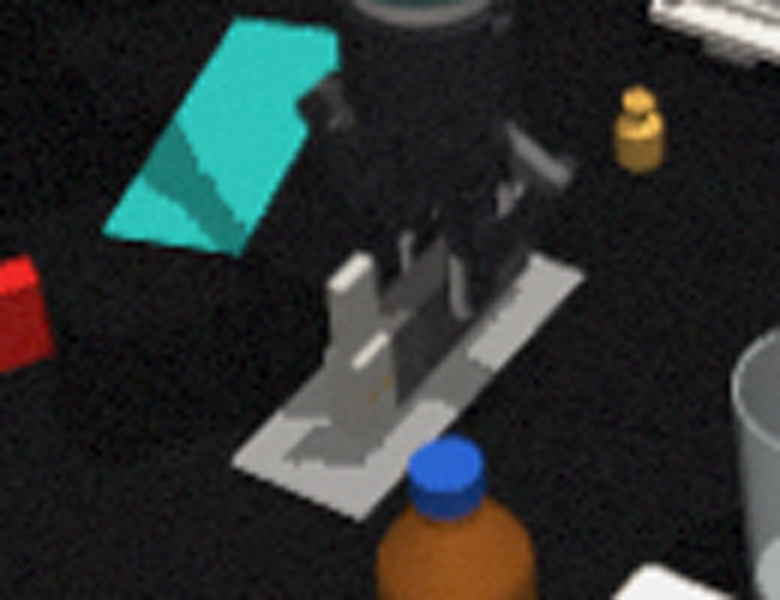

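The square hovers over the grey mat with its blade at crop (355,330), about 13 mm off-centre laterally. I'll correct that and set it down.

Request:
carry_out(series=[[[-6, 0, 3], 0.2], [[-6, 0, 4], 0.1], [[-2, 0, 2.5], 0], [[0, 0, 1], 0], [[0, 0, 0.6], 0]])

```text
clock: 36.75
position: [0.5624, -0.1638, 0.0248]
ee_rot: [-0.003, 0.993, 0.119, -0.01]
contact_force: [-0.0, -0.6, -3.1]
width: 0.0167
```

```bash
python3 go.py .5632 -.1624 .0219 13.6
```

```text
t 36.75 pos [ 562.4 -163.8   24.8] yaw 13.63 tilt 1.23 F [-0.03 -0.64 -3.05] M [ 0.037 -0.046 -0.002] w 16.7
tool shift mm [ 1.2 -1.1  2.9] turn 0.03 toolF [-0.12  0.64  3.05]
toolx dz -0.0200 tooly dz -0.0080 q [-0.3987  0.4838  1.744  -0.0068  0.9345 -0.6325]
```

Request:
carry_out(series=[[[0, 0, 1], 0], [[0, 0, 1], 0], [[0, 0, 0.8], 0], [[0, 0, 0.7], 0]])

```text
clock: 37.08
position: [0.5635, -0.1646, 0.0227]
ee_rot: [-0.002, 0.993, 0.118, -0.009]
contact_force: [-0.4, 0.3, -4.0]
width: 0.0166
```

Request:
carry_out(series=[[[-1, -0.6, 0.6], 0], [[-1, -0.6, 0.6], 0], [[-1, -0.6, 0.6], 0], [[-1, -0.6, 0.6], 0], [[-1, -0.6, 0.6], 0], [[-1, -0.6, 0.6], 0]])

```text
clock: 37.58
position: [0.5621, -0.1644, 0.0219]
ee_rot: [0.001, 0.993, 0.118, -0.003]
contact_force: [1.8, -0.8, 0.5]
width: 0.0171
```

```bash
python3 go.py .5632 -.1624 .0219 13.6
```

```text
t 37.58 pos [ 562.1 -164.4   21.9] yaw 13.57 tilt 0.34 F [ 1.83 -0.83  0.5 ] M [ 0.115 -0.347 -0.059] w 17.1
tool shift mm [ 1.5 -1.6  0. ] turn -0.03 toolF [ 1.58  1.24 -0.51]
toolx dz -0.0057 tooly dz 0.0016 q [-0.4003  0.4798  1.7616 -0.006   0.9039 -0.6334]
```

Request:
carry_out(series=[[[-0.8, 0, 0.6], 0], [[-0.8, 0, 0.6], 0], [[0, 0, 0.2], 0]])

```text
clock: 37.83
position: [0.562, -0.1644, 0.022]
ee_rot: [0.001, 0.993, 0.118, -0.001]
contact_force: [1.4, -0.6, 0.1]
width: 0.0169
```

Request:
carry_out(series=[[[0, 0, 0], 0], [[0, 0, 0], 0], [[0, 0, 0], 0], [[0, 0, -0.5], 0]], fingers=45)

```text
clock: 38.17
position: [0.5584, -0.1639, 0.0211]
ee_rot: [0.0, 0.993, 0.118, -0.004]
contact_force: [-0.6, 0.1, 0.3]
width: 0.045
```

Request:
carry_out(series=[[[0, 0, -6], 0], [[0, 0, -14], 0], [[0, 0, -22], 0], [[0, 0, -28], 0], [[0, 0, -30], 0], [[-10, -10, -30], 0], [[-20, -10, -25], 0], [[-20, 0, -10], 0], [[0, 0, 0], 0]])

```text
clock: 38.92
position: [0.5029, -0.1553, 0.1945]
ee_rot: [-0.001, 0.993, 0.119, -0.009]
contact_force: [-0.5, -0.2, -0.2]
width: 0.0454
```

```bash
python3 go.py .5632 -.1624 .15 13.6
python3 - <<'E'
from h import *
d=manip.get_image("scene"); np.savez("scene10.npz",**d); f=d["frame"]
cv2.imwrite("pics/s10.png",cv2.resize(f[110:320,130:390],None,fx=2.85,fy=2.85,interpolation=2))
np.savez("top10.npz",**manip.get_image("top"))
E
python3 lean.py scene10.npz
```

```text
t 38.92 pos [ 502.9 -155.3  194.5] yaw 13.68 tilt 1.02 F [-0.55 -0.21 -0.25] M [-0.021  0.03  -0.01 ] w 45.4
tool shift mm [57.6 21.3 43.4] turn 0.08 toolF [-0.58  0.08  0.26]
toolx dz -0.0172 tooly dz -0.0043 q [-0.4267  0.2363  1.6552 -0.0076  1.2663 -0.663 ]
scene10.npz shift vs scene4 mm -0.90 corr 0.994 px/mm 0.22
```

View pics/s10.png

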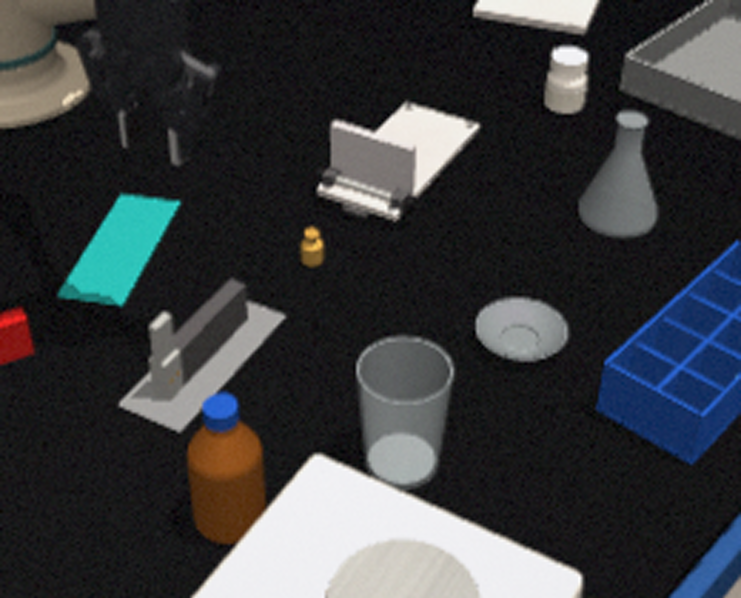

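The square stands on its grey mat at crop (200,340), the plate is upright, the bystanders are unmoved and the gripper is clear.

```bash
python3 -c "
from rig import manip
print(manip.sign_off())"
```

```text
the job is handed in; nothing more can be done
None
```

The square is back on its grey mat and released, the plate looks square to the base, and I handed the job in at 38.9 s of the 72 s allowed. Nobody has reported a verdict.

**First try:** The corner closed, but during the first hold the wrist crept forward and tipped the square. That pushed the plate about 0.01 rad past square. I lifted the square over the plate, nudged the plate forward from behind with the square's toe, and squared it again.

**Final hold:** The square sat flat, with the gripper height steady to within 0.1 mm. Two still holds lasted 1.4 s and about 1.2 s:

| Force | First hold | Second hold |
|---|---|---|
| Down on the base, including the square's weight | about 9 N | about 10 N |
| Towards the plate, partly taken by base friction | about 8–9 N | about 10 N |

The highest readings I saw were about 12 N towards the plate and 14 N downwards.

**Last checks:**
- **Closed corner:** the square stopped at the same place as on the first closing, to within 0.2 mm.
- **Plate angle:** camera readings of the plate's top edge, against that first closing, were 0.0 mm and −0.45 mm during the holds. After release it read −0.9 mm, about 0.01 rad of forward lean. The camera resolves about 0.45 mm and the arm was no longer behind the plate, so this reading neither confirms nor rules out a small lean.
- **Bench:** the last picture shows the square upright on the mat and the gripper clear. The other things look unmoved; I did not measure them.

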